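# Pack the paint jars in the carrier and bolt its keeper bar

### The arm

A 6-joint arm with a two-finger parallel gripper is mounted at the origin on a cart in front of the work surface, level with it; the furniture and walls round the work are solid. World frame = base frame: x ahead of the robot, y to its left, z up, the work surface at z = 0. Lengths are in mm, angles in rad, forces in N, time in s.
With the tool pointing down it reaches from about 350 to 775 mm from the base axis. Payload 7.3 kg.
Tool frame: the origin (TCP) lies at the very end of the fingers, on their centre line; the grasp point (between the pads) lies 19 mm behind it; z points along the fingers, y is the line along which they close (so a half turn about z gives the same grasp; the last joint's range is limited). The gripper opens to 92 mm and grips with 3 to 60 N. Pads are 19 mm wide; open, the fingers measure 130 mm over their backs; the gripper's body (75 mm by 190 mm) begins 47 mm behind the grasp point.
Start: joints at [-1.374, 0.342, 1.524, -0, 1.275, -0.146], TCP at [176.489, -494.466, 226.741] pointing down, gripper open.
Joint ranges: [-2.53, 2.53], [-0.77, 2.02], [0.04, 2.7], [-1, 4.14], [0.28, 2.66], [-3.11, 3.11]. Speed limits (rad/s): [2.57, 2.57, 3.14, 3.14, 3.14, 3.14].

### API

Orientations are given as [roll, pitch, yaw] about the fixed x, y, z axes, in that order (R = Rz(yaw) Ry(pitch) Rx(roll)).
In Python, from plant import get_obs, capture, close_job gives the robot as it stands. The module is installed in compiled form; this text tells all that it offers.
- The arm moves only by the shell command python3 -m handwheel 'ROWS'. ROWS is JSON, a list of rows, each a list of 3 entries, a list of its own where there are three numbers: the turn, a rotation vector about the tool's x, y, z in degrees, then the shift along the tool's x, y, z in m, then the opening, from 0 (shut) to 1 (fully open). A call has 1 to 12 rows; each row is the pose to reach, as a shift and turn from the pose commanded when the call began, along the tool's axes at that moment; what a row does not reach only later rows make up. A row lasts 1/10 s, in which the tool goes at most 50 mm and 8.59 degrees, less where a joint would pass 70% of its speed; a pose out of reach is approached as far as the arm can. A call with a gripper value outside its range is refused whole. The fingers move at their own pace and stop on an object; the grip force is fixed at half the most. Time passes only in rows, so rows that repeat a pose let the fingers close. It gives the time, the measured TCP pose, the force, the opening and the grip force at its end, in the units of the state.
- get_obs(): the state, without advancing time (a new reading comes with each control period).
- capture(name): name is "side" or "top" or "wrist"; returns a dict with "image" (400x640x3 uint8, red, green, blue), "depth" (400x640 float32, mm along the optical axis (not along the pixel's ray), 0 where there is no reading), "fx", "fy", "cx", "cy" (pixels), "camera_from_world" (4x4, takes a point from world to camera coordinates). Camera axes: x right, y down, z forward; pixel columns grow to the right and rows downward; lengths in mm; the calibration is good to about 2 mm. The wrist camera is an equidistant fisheye: a pixel r from the principal point sees the ray r / f radians off the axis. A picture is of the moment at which its call begins.
- close_job(): hands the job in; it is judged then, once.
The state is a dict: "time": time; "joint_positions": joint angles; "dq": joint speeds; "tau": joint torques, N m; "tool_pos": TCP position; "tcp_rot": TCP orientation; "contact_force": force on the tool from outside, world axes, zero at the start; "moment": the same for the moment, N m; "grip_width": finger opening in mm; "finger_force": force on a finger pad.
Only numpy, scipy, OpenCV 4.12 (cv2) and the standard library are available. Lean on these libraries where they do the work, as an engineer would, in place of code of your own. Each camera call takes 0.05 s, during which the arm holds its last target. There are 200 camera calls.

### The job

Pack the paint jars that stand on the board for the trip to the exhibition: lift the red-knobbed bolt handle out of its notch, draw the bolt, swing the green keeper bar well clear of the carrier and stand every jar upright in a cell of its own. Then swing the bar fully shut over them, slide the bolt fully home into the bar and lay its handle back down in the notch. Leave the model vehicles where they are.

Things in the scene. Friction and masses are not known exactly. Their poses are not given: they have to be found in the camera images.
- carrier: Jar carrier, fixed to the layout. Origin: on the layout, under the middle of its row of four cells. x across the row (away from the robot), y along the row (to the robot's left), z up. Plywood base 90 x 460 mm, 6 mm thick. Cells 55 x 55 mm inside, 60 mm apart; walls 5 mm thick. Steel hinge post, 20 mm thick, at y = -165 mm; the bolt is at the +y end.
- cell_1 (a point): Where the middle (half-way up) of a jar should be when it stands in the cell nearest the hinge post: 30 mm above the cell floor, which is 6 mm above the layout. Dividers across the row stand 50 mm above the layout; the front and back walls too, save for a cut-out 30 mm wide at the middle of each cell (for a finger), where they stand 22 mm high. Axes are the carrier's.
- cell_2 (a point): The same for the second cell, 60 mm from cell_1 along the carrier's +y. (Not listed: a clear upright plastic guard stands across the layout's near edge at x = 0.334, y -0.35 to 0.40; its top is 145 mm above the layout.)
- cell_3 (a point): The same for the third cell, 120 mm from cell_1.
- cell_4 (a point): The same for the fourth cell, nearest the bolt, 180 mm from cell_1.
- bar_hinge (a point): On the upright hinge axis of the keeper bar, 87 mm above the layout. Axes are the carrier's (fixed). The bar is green, 24 mm wide, 8 mm thick, its underside 83 mm above the layout (standing jars pass 17 mm below it), and reaches 307 mm from the hinge.
- bar_peg (a point): Middle of the black upright round peg by which the bar is swung: 16 mm thick, 40 mm tall, standing on the bar's top face, 100 mm from the hinge axis; this point is 113 mm above the layout. Axes turn with the bar.
- keeper_bar (a joint): Keeper bar's turn, rad: 0 = shut over the cells, against its stop; grows as it swings away from the robot (towards the carrier's +x, clockwise from above) to 1.75. Stays where it is left (friction 0.04 N m). With the bolt home it is locked (0.01 rad of play); the bolt can enter only when the bar is within about 0.01 rad of shut.
- bolt_axis (a point): Point on the axis of the bolt's rod, where the handle stems from it when the bolt is home; fixed to the carrier, 87 mm above the layout. Axes are the carrier's; the rod lies along y. Below is a wooden pedestal 58 mm wide (x), from -38 mm to 72 mm along y from here; bolt guides on it reach 96 mm above the layout.
- bolt_knob (a point): Centre of the red ball knob (18 mm thick) at the end of the bolt's handle, a round stalk 8 mm thick; 52 mm from the rod's axis. Handle down (0 rad): it points level to the carrier's -x (towards the robot), knob 87 mm above the layout with free air below; as it is lifted it turns about the rod to point upward. Its y lies along the rod.
- bolt (a joint): How far the bolt is drawn, m: 0 = home (tip 12 mm inside the socket at the bar's end), 0.040 = fully drawn; drawing moves it to the carrier's +y (away from the cells). Friction about 1.2 N. A brass wall between two notches (at 0 and 0.040) blocks it unless the handle is lifted.
- bolt_handle (a joint): Turn of the bolt's handle about the rod, rad: 0 = down in the notch, level; 1.5 = nearly upright. The bolt slides freely when this is above about 0.6. It stays where it is left (friction 0.03 N m); it can be laid down only in the two notches, bolt at 0 or at 0.040 (3 mm of play).
- pickup_white: Bystander, to be left alone: white model pickup, 24 x 62 x 23 mm; origin at the centre of its underside.
- van_yellow: Bystander, to be left alone: yellow model van, 35 x 80 x 39 mm; origin at the centre of its underside.
- lorry_blue: Bystander, to be left alone: blue and white model lorry, 33 x 99 x 40 mm; origin at the centre of its underside.
- saloon_teal: Bystander, to be left alone: teal model car, 23 x 59 x 20 mm; origin at the centre of its underside.
- jar_red_mid (a point): Middle (half-way up, 30 mm above its foot) of the round glass paint jar with the red cap: 46 mm thick (cap 43 mm), 60 mm tall, about 120 g, with a heavy foot. It stands upright on the layout at the start, to the right of the carrier; z up. May be absent.
- jar_blue_mid (a point): Middle (half-way up, 30 mm above its foot) of the round glass paint jar with the blue cap: 46 mm thick (cap 43 mm), 60 mm tall, about 120 g, with a heavy foot. It stands upright on the layout at the start, to the right of the carrier; z up. May be absent.
- jar_yellow_mid (a point): Middle (half-way up, 30 mm above its foot) of the round glass paint jar with the yellow cap: 46 mm thick (cap 43 mm), 60 mm tall, about 120 g, with a heavy foot. It stands upright on the layout at the start, to the right of the carrier; z up. May be absent.
- jar_green_mid (a point): Middle (half-way up, 30 mm above its foot) of the round glass paint jar with the green cap: 46 mm thick (cap 43 mm), 60 mm tall, about 120 g, with a heavy foot. It stands upright on the layout at the start, to the right of the carrier; z up. May be absent.

How it is judged:
By the outcome, as a careful person would: the job done as asked, in the order asked, and still so for the second after the job is handed in, with the robot touching nothing.
Of jar_red, jar_blue, jar_yellow, jar_green only 2 to 4 are there at a start; the rules pass over those that are not, and their reading is None.
At some moment in a run one of jar_red, jar_blue, jar_yellow, jar_green may be knocked a few centimetres aside while the robot is not near it.
It also fails if it takes over 210 s, if anything falls off the work surface, if the arm or the gripper's body presses on something with over 40 N, if the wrist force passes 120 N, or if a joint passes its speed limit or range.

## Working session

There is one attempt and no reset: what is moved stays moved. The work goes in short steps, Python scripts to look and compute and a shell command to move; the robot and the scene stay as the last step left them, time stands still between calls to the robot, and variables do not carry over. Pictures are saved under pics/ and viewed, at most 14 in all, crops included, and the job is handed in when it is done.

```bash
mkdir -p pics; cat > h.py <<'E'
import numpy as np, cv2
from plant import get_obs, capture
from scipy.spatial.transform import Rotation as R
def snap(cam,name=None):
    c=capture(cam)
    if name: cv2.imwrite(f'pics/{name}.png',c['image'][:,:,::-1])
    return c
def world(c):
    h,w=c['depth'].shape; v,u=np.mgrid[:h,:w]; d=c['depth']
    P=np.stack([(u-c['cx'])/c['fx']*d,(v-c['cy'])/c['fy']*d,d,np.ones_like(d)],-1)
    W=P@np.linalg.inv(c['camera_from_world']).T
    W=W[...,:3]; W[d==0]=np.nan; return W
def pose():
    o=get_obs(); return np.array(o['tool_pos']),R.from_euler('xyz',o['tcp_rot']),o
E
python3 - <<'E'
from h import *
np.set_printoptions(precision=3,suppress=True)
p,r,o=pose(); print(o); print(r.as_matrix())
for n in('top','side'):
    c=snap(n,n+'1'); np.savez(n+'1',W=world(c)); print(n,c['fx'],c['cx'],c['cy'],c['camera_from_world'])
E
```

```text
{'time': 0.0, 'joint_positions': array([-1.374,  0.343,  1.525,  0.   ,  1.275, -0.146]), 'dq': array([-0.002, -0.   ,  0.002,  0.   ,  0.002, -0.001]), 'tau': array([ -0.   , -43.124, -24.422,   0.071,   0.056,  -0.   ]), 'tool_pos': array([ 176.421, -494.039,  226.054]), 'tcp_rot': array([-3.14 , -0.   ,  0.343]), 'contact_force': array([-0.64 ,  0.241, -0.682]), 'moment': array([ 0.009,  0.004, -0.003]), 'finger_force': 0.0, 'grip_width': 91.73285061386626}
[[ 0.942  0.336 -0.   ]
 [ 0.336 -0.942  0.002]
 [ 0.    -0.002 -1.   ]]
top 392.95574772436004 317.04640635959254 196.57631553321812 [[  -0.013   -1.       0.025    6.797]
 [  -0.986    0.008   -0.169  546.302]
 [   0.169   -0.027   -0.985 1306.   ]
 [   0.       0.       0.       1.   ]]
side 384.58714237206374 319.47544173666626 197.54706351397394 [[  -0.945   -0.327    0.015  515.988]
 [  -0.191    0.512   -0.837  178.812]
 [   0.266   -0.794   -0.546 1155.563]
 [   0.       0.       0.       1.   ]]
```

View pics/top1.png

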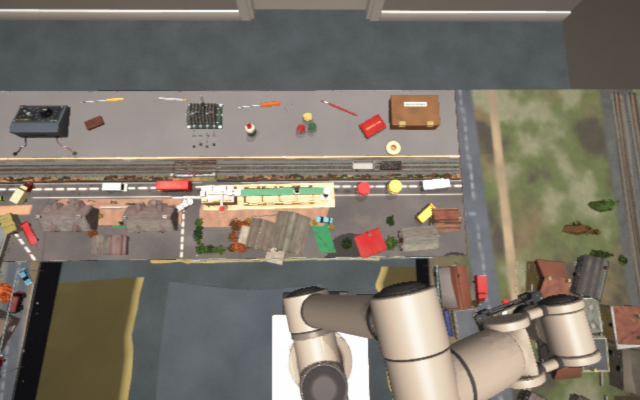

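View pics/side1.png

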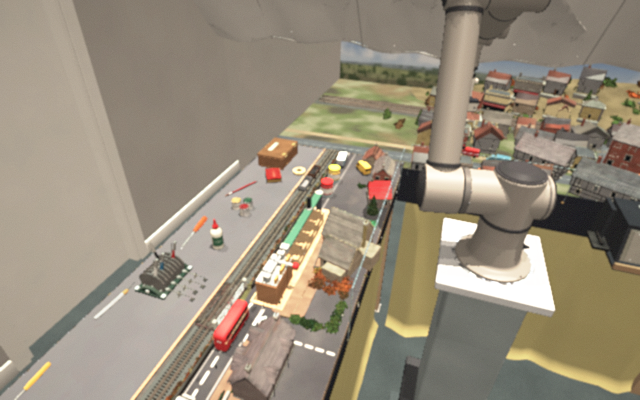

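The top view shows the carrier at about (200–335, 183–210), red and yellow jars at (363,188) and (395,186), and the bolt at the left end near (205,190). I'll zoom in and measure.

```bash
python3 - <<'E'
from h import *
np.set_printoptions(precision=1,suppress=True)
W=np.load('top1.npz')['W']; im=cv2.imread('pics/top1.png')
cv2.imwrite('pics/crop1.png',cv2.resize(im[165:265,185:455],None,fx=2.95,fy=2.95,interpolation=cv2.INTER_CUBIC))
hsv=cv2.cvtColor(im,cv2.COLOR_BGR2HSV); H,S,V=hsv[...,0],hsv[...,1],hsv[...,2]
roi=np.zeros(H.shape,bool); roi[170:215,185:455]=1
def stat(n,m,zlo,zhi):
    m=m&roi&(W[...,2]>zlo)&(W[...,2]<zhi)
    k,l,s,c=cv2.connectedComponentsWithStats(m.astype(np.uint8))
    for i in range(1,k):
        if s[i,4]>5: P=W[l==i]; print(n,s[i],P.mean(0),P.min(0),P.max(0))
    return m
g=stat('green',(H>40)&(H<90)&(S>100),70,100)
P=W[g]; c=P[:,:2].mean(0); u,s,vt=np.linalg.svd(P[:,:2]-c); print('bar',c,vt[0],np.degrees(np.arctan2(vt[0,1],vt[0,0])))
stat('red',((H<8)|(H>172))&(S>120),40,130)
stat('yel',(H>22)&(H<35)&(S>120),30,90)
stat('peg',V<60,100,145)
# road level
print(W[187,345],W[187,415])
E
```

```text
bar [nan nan] [1. 0.] 0.0
red [185 180   5  10  46] [590.7 445.7  51.8] [575.8 439.7  42. ] [608.1 454.7  60.2]
red [357 182  14  13 134] [ 572.4 -158.3   57.7] [ 553.6 -180.8   40.9] [ 594.8 -137.4   67.2]
red [219 206   5   5  19] [501.9 317.8  91.7] [496.7 311.8  86.2] [509.5 326.   96.6]
red [433 210  22   5  83] [ 488.  -432.2   56.9] [ 479.  -469.4   44.2] [ 496.1 -392.8   71.5]
yel [389 182  10  11  20] [ 571.8 -257.7   51.1] [ 558.5 -278.    37.4] [ 596.1 -247.5   60.3]
yel [420 206  12   9  27] [ 496.6 -380.6   37.5] [ 482.7 -394.9   32.7] [ 511.9 -355.    43.7]
[ 588.  -100.7    1.7] [ 586.3 -353.3    0.4]<stdin>:14: RuntimeWarning: Mean of empty slice.
  ret = um.true_divide(
```

View pics/crop1.png

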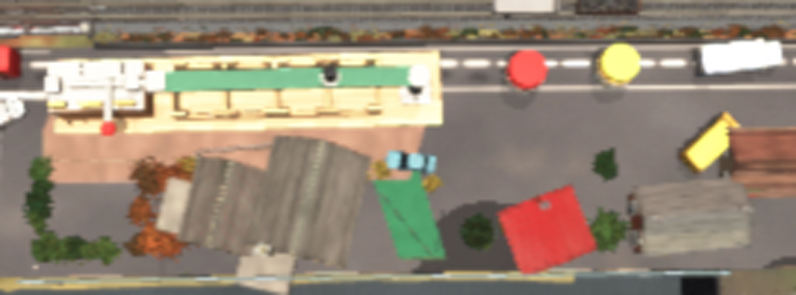

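Crop shows two jars only, red (527,70) and yellow (620,65). It also shows the knob at (108,128), the peg at (330,72), and the hinge cap at (415,85). The carrier base runs from about (50,62)/(55,133) to (441,52)/(441,125).

```bash
cat >> h.py <<'E'
def rp(c,u,v,z):
    "pinhole pixel -> world at height z"
    M=np.linalg.inv(c['camera_from_world']); d=M[:3,:3]@[(u-c['cx'])/c['fx'],(v-c['cy'])/c['fy'],1]; o=M[:3,3]
    return o+d*(z-o[2])/d[2]
def tomove(p,yaw_deg):
    "tool-frame rotvec(deg) and shift(m) from current pose to tool-down pose"
    q,r,o=pose(); t=R.from_euler('xyz',[180,0,yaw_deg],degrees=True)
    return np.degrees((r.inv()*t).as_rotvec()),r.inv().apply(np.array(p)-q)/1000
E
python3 - <<'E'
from h import *
np.set_printoptions(precision=3,suppress=True)
c=snap('top')
def P(x,y,z): return rp(c,185+x/2.95,165+y/2.95,z)
for n,a in dict(knob=(108,128,87),pegtop=(330,67,133),hinge=(415,85,100),baseRT=(441,52,6),baseRB=(441,125,6),baseLB=(55,133,6),barL=(165,80,91),barR=(405,77,91),red=(527,68,60),yel=(620,62,60)).items(): print(n,P(*a))
W=world(c)
m=(W[...,0]>340)&(W[...,0]<520)&(W[...,1]<400)&(W[...,1]>-350)
print('near side max heights by y')
for y in range(-350,400,50):
    k=m&(W[...,1]>y)&(W[...,1]<=y+50); print(y,np.nanmax(np.where(k,W[...,2],np.nan)),end='; ')
print(tomove([520,200,330],0))
E
```

```text
knob [502.458 317.688  87.   ]
pegtop [561.062  68.228 133.   ]
hinge [546.205 -26.152 100.   ]
baseRT [603.345 -63.03    6.   ]
baseRB [514.078 -61.228   6.   ]
baseLB [508.623 397.575   6.   ]
barL [555.805 254.649  91.   ]
barR [557.096 -15.433  91.   ]
red [ 572.378 -158.833   60.   ]
yel [ 578.664 -267.901   60.   ]
near side max heights by y
-350 90.55644220877298; -300 99.24574822687237; -250 79.54413113877695; -200 103.92367990996945; -150 75.56681953903012; -100 71.01430875747928; -50 24.727951022689695; 0 90.81201839244113; 50 127.15938654616025; 100 142.38326870758578; 150 102.04206933623891; 200 99.13739597678955; 250 48.121013441277; 300 98.35185647475464; 350 18.720448134540675; (array([-0.066, -0.   , 19.638]), array([ 0.557, -0.538, -0.103]))
```

```bash
python3 -m handwheel '[[[0,0,0],[0,0,-0.103],1],[[0,0,0],[0,0,-0.103],1],[[0,0,19.6],[0.557,-0.538,-0.103],1],[[0,0,19.6],[0.557,-0.538,-0.103],1],[[0,0,19.6],[0.557,-0.538,-0.103],1],[[0,0,19.6],[0.557,-0.538,-0.103],1],[[0,0,19.6],[0.557,-0.538,-0.103],1],[[0,0,19.6],[0.557,-0.538,-0.103],1],[[0,0,19.6],[0.557,-0.538,-0.103],1],[[0,0,19.6],[0.557,-0.538,-0.103],1],[[0,0,19.6],[0.557,-0.538,-0.103],1],[[0,0,19.6],[0.557,-0.538,-0.103],1]]'; python3 - <<'E'
from h import *
np.set_printoptions(precision=3,suppress=True)
print(tomove([520,200,330],0))
W=np.load('top1.npz')['W']
for y in range(0,260,25): 
  print(y,end=': ')
  for x in range(400,530,20):
    k=(W[...,0]>x)&(W[...,0]<=x+20)&(W[...,1]>y)&(W[...,1]<=y+25); print(x,int(np.nanmax(np.where(k,W[...,2],-1))),end=' ')
  print()
E
```

```text
time: 1.35
tool_pos: [398.5, -45.0, 328.7]
tcp_rot: [3.141, -0.0, 0.001]
contact_force: [0.7, -1.3, -0.7]
grip_width: 91.6
finger_force: 0.0
(array([ 0.019, -0.022,  0.035]), array([ 0.122, -0.245, -0.001]))
0: 400 5 420 20 440 13 460 15 480 8 500 9 520 50 
25: 400 74 420 84 440 86 460 90 480 10 500 13 520 49 
50: 400 97 420 105 440 112 460 119 480 119 500 10 520 52 
75: 400 124 420 125 440 124 460 129 480 127 500 10 520 55 
100: 400 123 420 118 440 111 460 106 480 100 500 13 520 53 
125: 400 93 420 88 440 85 460 75 480 75 500 12 520 53 
150: 400 80 420 85 440 94 460 90 480 13 500 8 520 26 
175: 400 100 420 102 440 102 460 100 480 18 500 10 520 53 
200: 400 91 420 88 440 86 460 72 480 19 500 9 520 57 
225: 400 67 420 59 440 52 460 52 480 13 500 12 520 52 
250: 400 46 420 46 440 43 460 24 480 8 500 9 520 51
```

```bash
python3 -m handwheel '[[[0,0,0],[0.05,-0.245,0],1],[[0,0,0],[0.05,-0.245,0],1],[[0,0,0],[0.05,-0.245,0],1],[[0,0,0],[0.05,-0.265,0],1],[[0,0,0],[0.05,-0.3,0],1],[[0,0,0],[0.05,-0.3,0],1],[[0,0,0],[0.05,-0.3,0],1],[[0,0,0],[0.05,-0.3,0],0.5],[[0,0,0],[0.05,-0.3,0],0.5]]'; python3 - <<'E'
from h import *
np.set_printoptions(precision=3,suppress=True)
c=snap('wrist','w1'); print(c['fx'],c['cx'],c['cy'],c['camera_from_world'],tomove([0,0,0],0)[1])
np.savez('w1',**c)
W=np.load('top1.npz')['W']
for y in range(-350,-50,25): 
  print(y,end=': ')
  for x in range(400,560,20):
    k=(W[...,0]>x)&(W[...,0]<=x+20)&(W[...,1]>y)&(W[...,1]<=y+25); print(x,int(np.nanmax(np.where(k,W[...,2],-1))),end=' ')
  print()
E
```

```text
time: 2.25
tool_pos: [447.8, 252.2, 328.4]
tcp_rot: [3.141, 0.001, 0.0]
contact_force: [-0.3, -0.7, -0.7]
grip_width: 80.4
finger_force: 0.0
309.70691628693146 316.36635693912535 198.80431224891862 [[ -0.     -1.      0.002 251.822]
 [ -0.962   0.001   0.273 369.358]
 [ -0.273  -0.002  -0.962 611.276]
 [  0.      0.      0.      1.   ]] [-0.448  0.252  0.329]
-350: 400 88 420 72 440 56 460 42 480 9 500 6 520 7 540 6 
-325: 400 87 420 69 440 4 460 7 480 5 500 6 520 6 540 5 
-300: 400 96 420 66 440 7 460 4 480 6 500 4 520 8 540 11 
-275: 400 24 420 7 440 21 460 23 480 13 500 10 520 9 540 55 
-250: 400 17 420 5 440 12 460 21 480 6 500 5 520 6 540 8 
-225: 400 65 420 58 440 5 460 6 480 6 500 9 520 6 540 5 
-200: 400 88 420 81 440 6 460 6 480 8 500 7 520 6 540 41 
-175: 400 104 420 91 440 5 460 7 480 7 500 5 520 6 540 63 
-150: 400 79 420 2 440 6 460 5 480 4 500 5 520 4 540 61 
-125: 400 49 420 6 440 7 460 7 480 7 500 6 520 10 540 5 
-100: 400 29 420 5 440 5 460 6 480 8 500 6 520 5 540 6 
-75: 400 16 420 7 440 13 460 8 480 7 500 5 520 11 540 12
```

View pics/w1.png

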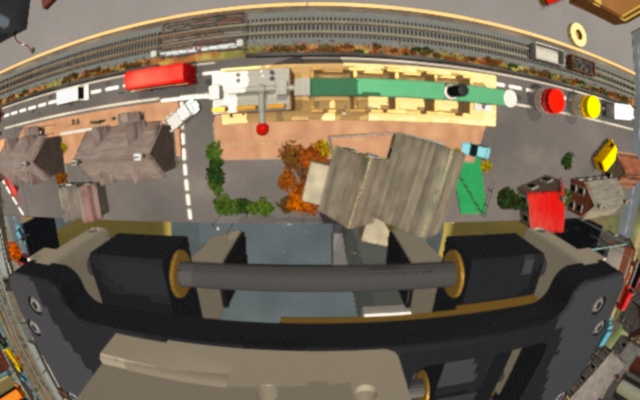

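The wrist view shows the knob at (262,129), peg cap at about (462,90), bar from (308,87) to (510,97), and both jars at (552,100) and (591,106).

```bash
cat >> h.py <<'E'
def fp(c,u,v,z):
    "fisheye pixel -> world at height z"
    x,y=u-c['cx'],v-c['cy']; r=np.hypot(x,y); t=r/c['fx']
    M=np.linalg.inv(c['camera_from_world']); d=M[:3,:3]@[x/r*np.sin(t),y/r*np.sin(t),np.cos(t)]; o=M[:3,3]
    return o+d*(z-o[2])/d[2]
def proj(c,P):
    q=(c['camera_from_world']@np.append(P,1))[:3]; a=np.arctan2(np.hypot(q[0],q[1]),q[2])*c['fx']; n=q[:2]/np.hypot(q[0],q[1])
    return np.array([c['cx'],c['cy']])+a*n
E
python3 - <<'E'
from h import *
np.set_printoptions(precision=1,suppress=True)
c=dict(np.load('w1.npz')); im=c['image']; hsv=cv2.cvtColor(im,cv2.COLOR_RGB2HSV); H,S,V=[hsv[...,i].astype(int) for i in range(3)]
def cen(m,x0,x1,y0,y1):
    k=np.zeros(m.shape,bool);k[y0:y1,x0:x1]=1; v,u=np.nonzero(m&k); return u,v
red=((H<8)|(H>172))&(S>150)
u,v=cen(red,250,275,120,140); print('knob',len(u),u.mean(),v.mean(),fp(c,u.mean(),v.mean(),87))
g=(H>50)&(H<90)&(S>70)
Q=[]
for x in range(312,445,6):
    u,v=cen(g,x,x+1,70,115)
    if len(v)>5: Q.append(np.r_[fp(c,x,v.min()-.5,91),fp(c,x,v.max()+.5,91)])
Q=np.array(Q); print(Q[::3][:,[0,1,3,4]])
for i in (0,3): print(np.polyfit(Q[:,i+1],Q[:,i],1))
z=cv2.resize(im[65:140,200:520],None,fx=2.5,fy=2.5,interpolation=cv2.INTER_CUBIC); cv2.imwrite('pics/w1c.png',z[...,::-1])
print(fp(c,510,97,100),fp(c,456,90,133))
for n,(a,b) in dict(r=(540,566),y=(580,602)).items():
    m=red if n=='r' else (H>20)&(H<35)&(S>130)
    u,v=cen(m,a,b,85,112); print(n,u.mean(),v.mean(),fp(c,u.mean(),v.mean(),55))
E
```

```text
knob 123 261.9674796747967 128.6991869918699 [503.2 322.2  87. ]
[[566.8 257.2 544.9 257.3]
 [566.9 234.7 546.2 234.6]
 [567.3 211.9 545.3 211.9]
 [569.4 189.  546.  188.8]
 [569.2 165.6 547.  165.4]
 [569.4 141.5 546.9 141.3]
 [570.  116.8 547.2 116.5]
 [569.6  91.  547.9  90.6]]
[ -0.  572.8]
[ -0.  549.1]
[561.6 -21.6 100. ] [557.7  83.8 133. ]
r 552.7578947368421 100.09473684210526 [ 574.4 -151.7   55. ]
y 590.266447368421 103.39144736842105 [ 584.8 -261.    55. ]
```

View pics/w1c.png

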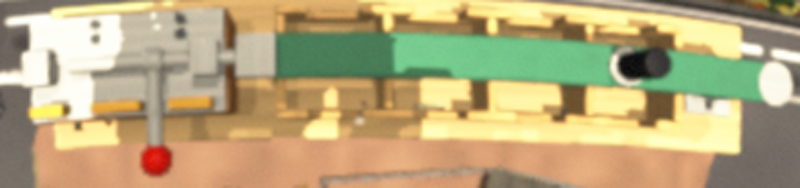

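```bash
python3 -m handwheel '[[[0,0,-1],[0.055,-0.069,0.178],0.5],[[0,0,-1],[0.055,-0.069,0.178],0.5],[[0,0,-1],[0.055,-0.069,0.178],0.5],[[0,0,-1],[0.055,-0.069,0.178],0.5],[[0,0,-1],[0.055,-0.069,0.178],0.5],[[0,0,-1],[0.055,-0.069,0.178],0.5]]'; python3 - <<'E'
from h import *
np.set_printoptions(precision=1,suppress=True)
c=snap('wrist','w2'); np.savez('w2',**c); im=c['image']; hsv=cv2.cvtColor(im,cv2.COLOR_RGB2HSV); H,S,V=[hsv[...,i].astype(int) for i in range(3)]
red=(((H<8)|(H>172))&(S>150)).astype(np.uint8)
k,l,s,cc=cv2.connectedComponentsWithStats(red)
for i in range(1,k):
    if s[i,4]>60: print(s[i],cc[i],fp(c,*cc[i],87))
print(pose()[0])
E
```

```text
time: 2.9
tool_pos: [503.0, 320.6, 150.3]
tcp_rot: [3.14, 0.002, 0.017]
contact_force: [0.4, -0.1, 0.9]
grip_width: 45.9
finger_force: 0.0
[  84   84  111   41 3562] [139.5 104. ] [590.  461.5  87. ]
[303 204  23  22 383] [314.1 214.2] [502.2 322.2  87. ]
[611 264  29  44 897] [628.9 285.3] [ 393.2 -126.2   87. ]
[604 371  36  29 278] [624.5 383.5] [  96.  -374.2   87. ]
[503.7 321.  152.2]
```

View pics/w2.png

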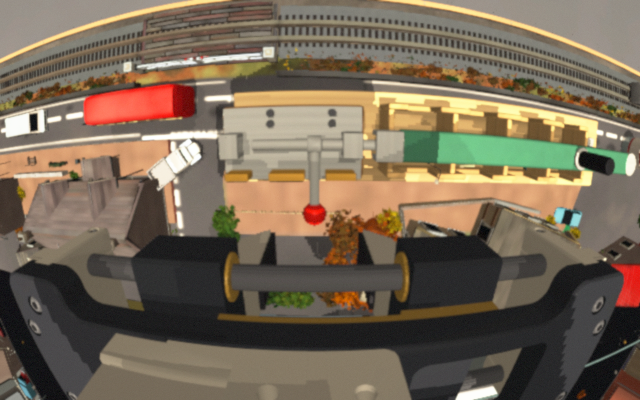

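Knob refined to (314,214) → (502,322), straight under the gripper. Descend and grip.

```bash
python3 -m handwheel '[[[0,0,0],[-0.001,-0.0015,0.042],0.5],[[0,0,0],[-0.001,-0.0015,0.082],0.5],[[0,0,0],[-0.001,-0.0015,0.082],0.5],[[0,0,0],[-0.001,-0.0015,0.082],0.1],[[0,0,0],[-0.001,-0.0015,0.082],0.1],[[0,0,0],[-0.001,-0.0015,0.082],0.1],[[0,0,0],[-0.001,-0.0015,0.082],0.1],[[0,0,0],[-0.001,-0.0015,0.082],0.1]]'
```

```text
time: 3.75
tool_pos: [502.8, 323.7, 70.0]
tcp_rot: [-3.141, -0.003, 0.018]
contact_force: [0.1, -0.4, 4.6]
grip_width: 15.9
finger_force: 30.0
```

```bash
python3 -m handwheel '[[[0,0,0],[0.0004,0,-0.0065],0.1],[[0,0,0],[0.0016,0,-0.013],0.1],[[0,0,0],[0.0036,0,-0.019],0.1],[[0,0,0],[0.0064,0,-0.025],0.1],[[0,0,0],[0.010,0,-0.0305],0.1],[[0,0,0],[0.014,0,-0.0355],0.1],[[0,0,0],[0.0188,0,-0.04],0.1],[[0,0,0],[0.024,0,-0.0438],0.1],[[0,0,0],[0.024,0,-0.0438],0.1]]'
```

```text
time: 4.65
tool_pos: [525.9, 324.0, 113.5]
tcp_rot: [-3.141, 0.0, 0.018]
contact_force: [-5.9, -0.8, 3.9]
grip_width: 16.0
finger_force: 30.0
```

```bash
python3 -m handwheel '[[[0,0,0],[0,-0.01,0],0.1],[[0,0,0],[0,-0.02,0],0.1],[[0,0,0],[0,-0.03,0],0.1],[[0,0,0],[0,-0.038,0],0.1],[[0,0,0],[0,-0.041,0],0.1],[[0,0,0],[0,-0.041,0],0.1]]'; python3 - <<'E'
from h import *
snap('wrist','w3')
E
```

```text
time: 5.25
tool_pos: [524.2, 363.2, 112.5]
tcp_rot: [3.137, 0.003, 0.019]
contact_force: [-6.7, -7.1, 5.5]
grip_width: 15.8
finger_force: 30.0
```

View pics/w3.png

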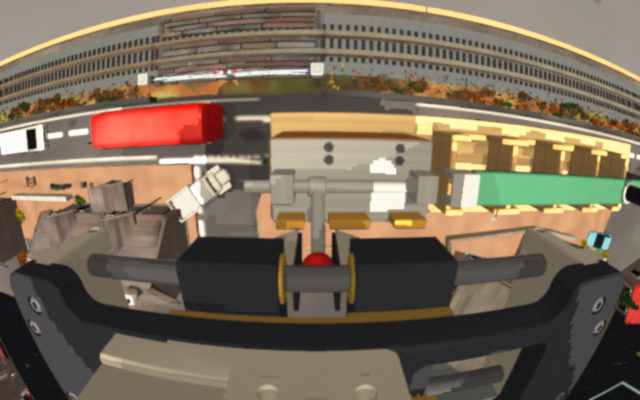

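Bolt is drawn: the knob (317,262) is between the fingers and the rod is out of the socket. Release and go to the peg.

```bash
python3 -m handwheel '[[[0,0,0],[0,0,0],0.4],[[0,0,0],[0,0,0],0.4],[[0,0,0],[0,0,-0.04],0.4],[[0,0,0],[0,0,-0.08],0.4],[[0,0,0],[0,0,-0.08],0.4],[[0,0,-90],[0.028,0.292,-0.08],0.4],[[0,0,-90],[0.028,0.292,-0.08],0.4],[[0,0,-90],[0.028,0.292,-0.08],0.4],[[0,0,-90],[0.028,0.292,-0.08],0.4],[[0,0,-90],[0.028,0.292,-0.08],0.4],[[0,0,-90],[0.028,0.292,-0.08],0.4],[[0,0,-90],[0.028,0.292,-0.08],0.4]]'; python3 - <<'E'
from h import *
print(tomove([559,72,190],91))
E
```

```text
time: 6.5
tool_pos: [559.4, 69.0, 192.3]
tcp_rot: [3.14, 0.001, 1.016]
contact_force: [-0.5, 1.0, -0.4]
grip_width: 36.8
finger_force: 0.0
(array([  0.10637328,   0.06866622, -32.76925691]), array([ 0.00237614, -0.0019206 ,  0.00229392]))
```

```bash
python3 -m handwheel '[[[0,0,-32.8],[0.002,-0.002,0],0.4],[[0,0,-32.8],[0.002,-0.002,0],0.4],[[0,0,-32.8],[0.002,-0.002,0],0.4],[[0,0,-32.8],[0.002,-0.002,0],0.4],[[0,0,-32.8],[0.002,-0.002,0],0.4]]'; python3 - <<'E'
from h import *
c=snap('wrist','w4'); np.savez('w4',**c); print(fp(c,c['cx']+1e-3,c['cy'],133))
for P in ([557,72,133],[557,72,91],[559,-27,100]): print(P,proj(c,np.array(P)))
E
```

```text
time: 7.0
tool_pos: [558.2, 76.1, 192.3]
tcp_rot: [3.141, 0.0, 1.588]
contact_force: [-0.2, 0.8, -0.7]
grip_width: 36.9
finger_force: 0.0
[558.93604357  87.74484332 133.        ]
[557, 72, 133] [313.42623082 219.05822001]
[557, 72, 91] [313.8285119  202.97121358]
[559, -27, 100] [314.46787867 303.09059748]
```

View pics/w4.png

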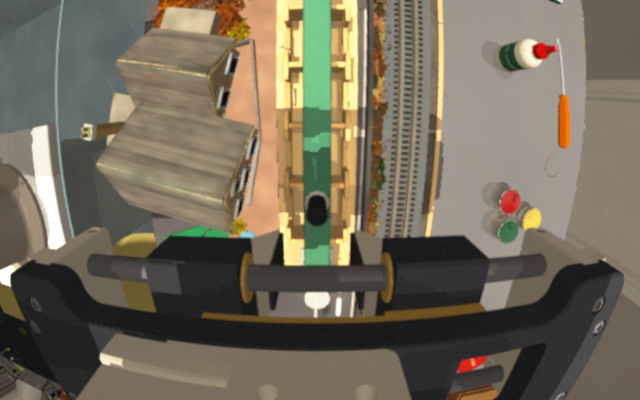

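```bash
python3 - <<'E'
from h import *
c=dict(np.load('w4.npz')); print(fp(c,317,214,133),fp(c,317,203,93),fp(c,317,300,105)); print(tomove([559,74,101],91))
E
```

```text
[559.59845733  76.02967808 133.        ] [559.76190372  72.61566289  93.        ] [561.32384923 -19.79838683 105.        ]
(array([ 0.0428613 ,  0.01080587, -0.22655757]), array([-0.00217277,  0.00077081,  0.09130825]))
```

```bash
python3 -m handwheel '[[[0,0,0],[-0.002,0.0014,0.045],0.4],[[0,0,0],[-0.002,0.0014,0.091],0.4],[[0,0,0],[-0.002,0.0014,0.091],0.4],[[0,0,0],[-0.002,0.0014,0.091],0.22],[[0,0,0],[-0.002,0.0014,0.091],0.22],[[0,0,0],[-0.002,0.0014,0.091],0.22],[[0,0,0],[-0.002,0.0014,0.091],0.22]]'
```

```text
time: 7.75
tool_pos: [560.2, 74.3, 103.2]
tcp_rot: [3.138, 0.0, 1.587]
contact_force: [0.2, -0.6, -0.3]
grip_width: 20.5
finger_force: 0.0
```

```bash
python3 -m handwheel '[[[0,0,8.5],[-0.0011,0.0148,0],0.22],[[0,0,17],[-0.0044,0.0292,0],0.22],[[0,0,25.5],[-0.0097,0.0431,0],0.22],[[0,0,34],[-0.0171,0.0559,0],0.22],[[0,0,42.5],[-0.0263,0.0676,0],0.22],[[0,0,51],[-0.0371,0.0777,0],0.22],[[0,0,59.5],[-0.0493,0.0862,0],0.22],[[0,0,68],[-0.0625,0.0927,0],0.22],[[0,0,76.5],[-0.0767,0.0972,0],0.22],[[0,0,85],[-0.0913,0.0996,0],0.22],[[0,0,93.5],[-0.1061,0.0998,0],0.22],[[0,0,93.5],[-0.1061,0.0998,0],0.22]]'; python3 - <<'E'
from h import *
snap('top','top2')
E
```

```text
time: 8.95
tool_pos: [661.1, -32.2, 102.3]
tcp_rot: [3.14, -0.001, -0.048]
contact_force: [0.1, 0.2, 0.1]
grip_width: 20.2
finger_force: 0.0
```

View pics/top2.png

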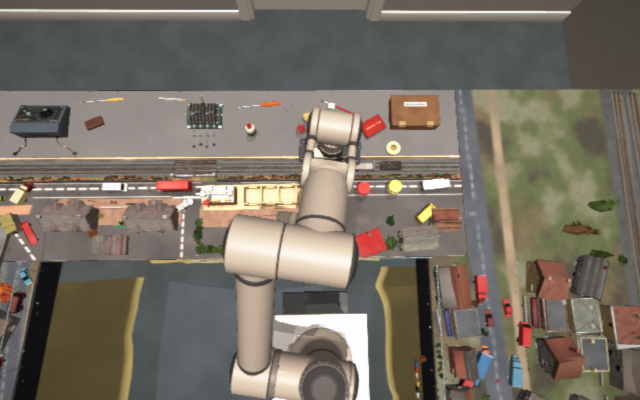

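Bar is open: the cells at (240–300,195) are uncovered. Now to the red jar.

```bash
python3 -m handwheel '[[[0,0,0],[0,0,-0.05],0.22],[[0,0,0],[0,0,-0.1],0.6],[[0,0,-94],[-0.082,0.126,-0.1],1],[[0,0,-94],[-0.082,0.126,-0.1],1],[[0,0,-94],[-0.082,0.126,-0.1],1],[[0,0,-94],[-0.082,0.126,-0.1],1],[[0,0,-94],[-0.082,0.126,-0.1],1],[[0,0,-94],[-0.082,0.126,-0.1],1],[[0,0,-94],[-0.082,0.126,-0.1],1],[[0,0,-94],[-0.082,0.126,-0.1],1],[[0,0,-94],[-0.082,0.126,-0.1],1],[[0,0,-94],[-0.082,0.126,-0.1],1]]'
python3 - <<'E'
from h import *
np.set_printoptions(precision=3,suppress=True)
c=snap('wrist','w5'); np.savez('w5',**c); im=c['image']; hsv=cv2.cvtColor(im,cv2.COLOR_RGB2HSV); H,S,V=[hsv[...,i].astype(int) for i in range(3)]
for n,m in dict(red=((H<8)|(H>172))&(S>150),yel=(H>20)&(H<35)&(S>130)).items():
  k,l,s,cc=cv2.connectedComponentsWithStats(m.astype(np.uint8))
  for i in range(1,k):
    if s[i,4]>150: print(n,s[i],cc[i],fp(c,*cc[i],60))
print(tomove([574,-154,202],91))
E
```

```text
time: 10.2
tool_pos: [573.3, -151.3, 202.0]
tcp_rot: [3.141, -0.0, 1.455]
contact_force: [-0.0, 0.1, 0.1]
grip_width: 91.5
finger_force: 0.0
red [524  79  23  75 252] [535.802 114.147] [835.385 -91.789  60.   ]
red [ 474  162   53   73 1954] [500.644 197.147] [ 782.909 -185.58    60.   ]
red [ 296  168   43   45 1513] [317.239 189.699] [ 574.871 -153.693   60.   ]
red [ 120  174   84   83 2974] [155.135 215.542] [ 389.488 -161.353   60.   ]
yel [506   3  21  23 331] [516.088  14.163] [821.015  25.253  60.   ]
yel [197  42  18  19 217] [205.373  51.18 ] [480.916   1.496  60.   ]
yel [190  94  18  21 269] [198.513 103.242] [467.106 -50.365  60.   ]
yel [ 70 215  49  21 643] [ 94.964 222.521] [ 292.032 -161.433   60.   ]
yel [  0 223  63  36 938] [ 21.602 236.771] [ 102.845 -170.816   60.   ]
yel [  0 227  69  59 779] [ 31.666 254.06 ] [ 115.953 -200.831   60.   ]
yel [317 291  33  10 247] [332.891 294.692] [ 578.468 -278.805   60.   ]
(array([ 0.029, -0.006, -7.197]), array([-0.003,  0.001, -0.   ]))
```

View pics/w5.png

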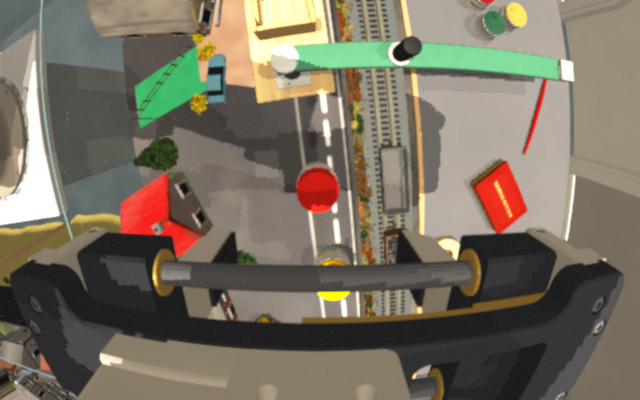

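Red jar at (317,190) → about (574.7,−154). The bar is wide open, and a wagon at (395,180) means a narrower opening is safer.

```bash
python3 -m handwheel '[[[0,0,-7.2],[-0.003,0.0015,0.04],0.72],[[0,0,-7.2],[-0.003,0.0015,0.08],0.72],[[0,0,-7.2],[-0.003,0.0015,0.12],0.72],[[0,0,-7.2],[-0.003,0.0015,0.15],0.72],[[0,0,-7.2],[-0.003,0.0015,0.168],0.72],[[0,0,-7.2],[-0.003,0.0015,0.168],0.72],[[0,0,-7.2],[-0.003,0.0015,0.168],0.3],[[0,0,-7.2],[-0.003,0.0015,0.168],0.3],[[0,0,-7.2],[-0.003,0.0015,0.168],0.3],[[0,0,-7.2],[-0.003,0.0015,0.168],0.3]]'
```

```text
time: 11.25
tool_pos: [575.0, -155.8, 35.0]
tcp_rot: [3.139, 0.001, 1.57]
contact_force: [-0.4, 0.9, 5.5]
grip_width: 44.3
finger_force: 30.0
```

```bash
python3 -m handwheel '[[[0,0,-1],[0,0,-0.05],0.3],[[0,0,-1],[0,0,-0.1],0.3],[[0,0,-1],[0,0,-0.145],0.3],[[0,0,-1],[0.05,-0.017,-0.145],0.3],[[0,0,-1],[0.1,-0.017,-0.145],0.3],[[0,0,-1],[0.15,-0.017,-0.145],0.3],[[0,0,-1],[0.2,-0.017,-0.145],0.3],[[0,0,-1],[0.25,-0.017,-0.145],0.3],[[0,0,-1],[0.29,-0.017,-0.145],0.3],[[0,0,-1],[0.306,-0.017,-0.145],0.3],[[0,0,-1],[0.306,-0.017,-0.145],0.3]]'
python3 - <<'E'
from h import *
c=snap('wrist','w6'); np.savez('w6',**c); im=c['image']
a=139; 
def C(x,y,z): # carrier->world
    t=0.0175; return np.array([557.2+1.3+x*np.cos(t)-y*np.sin(t),139+x*np.sin(t)+y*np.cos(t),z])
d=im[...,::-1].copy()
for y in (0,60,120):
    for x in (-27.5,27.5):
        q=proj(c,C(x,y,50)); cv2.drawMarker(d,tuple(int(round(v)) for v in q),(255,0,255),cv2.MARKER_CROSS,5,1); print(x,y,q)
for y in (30,90): q=proj(c,C(0,y,6)); cv2.circle(d,tuple(int(round(v)) for v in q),1,(255,0,0),-1)
cv2.imwrite('pics/w6c.png',cv2.resize(d[60:260,220:420],None,fx=3,fy=3,interpolation=cv2.INTER_CUBIC))
E
```

```text
time: 12.35
tool_pos: [557.2, 152.6, 178.5]
tcp_rot: [3.141, -0.0, 1.591]
contact_force: [0.0, 0.5, -1.8]
grip_width: 44.5
finger_force: 30.0
-27.5 0 [288.17457656 204.25741245]
27.5 0 [344.78934782 204.33719106]
-27.5 60 [286.97950311 142.36321923]
27.5 60 [346.18422225 142.45438645]
-27.5 120 [286.54888491  78.09264597]
27.5 120 [346.81540945  78.19359892]
```

View pics/w6c.png

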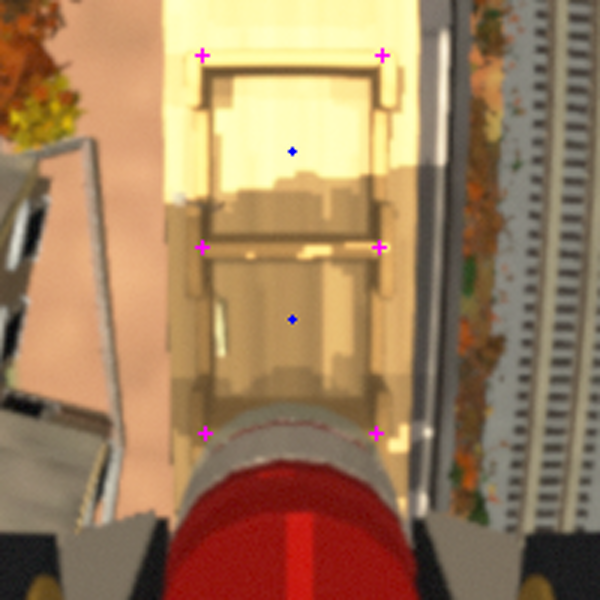

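Predicted divider marks match the picture within about 1 mm (dividers at crop rows 55 and 247). Insert red into cell 4.

```bash
python3 -m handwheel '[[[0,0,0],[0.04,0.001,0],0.3],[[0,0,0],[0.0755,0.001,0],0.3],[[0,0,0],[0.0755,0.001,0],0.3],[[0,0,0],[0.0755,0.001,0.03],0.3],[[0,0,0],[0.0755,0.001,0.06],0.3],[[0,0,0],[0.0755,0.001,0.08],0.3],[[0,0,0],[0.0755,0.001,0.1],0.3],[[0,0,0],[0.0755,0.001,0.115],0.3],[[0,0,0],[0.0755,0.001,0.125],0.3],[[0,0,0],[0.0755,0.001,0.132],0.3],[[0,0,0],[0.0755,0.001,0.136],0.3],[[0,0,0],[0.0755,0.001,0.136],0.3]]'
```

```text
time: 13.6
tool_pos: [559.3, 223.8, 47.9]
tcp_rot: [3.136, -0.0, 1.586]
contact_force: [-10.0, -4.1, 33.2]
grip_width: 44.3
finger_force: 31.6
```

```bash
python3 - <<'E'
from h import *
c=snap('wrist'); t=capture('side')
a=cv2.resize(c['image'][100:260,220:420],(600,480),interpolation=cv2.INTER_CUBIC)
q=t['camera_from_world']@np.array([557,228,50,1]); u=int(q[0]/q[2]*t['fx']+t['cx']); v=int(q[1]/q[2]*t['fy']+t['cy']); print(u,v)
cv2.imwrite('pics/w7.png',a[...,::-1])
b=t['image'][v-40:v+40,u-60:u+60]; cv2.imwrite('pics/s7.png',cv2.resize(b,None,fx=6,fy=6,interpolation=cv2.INTER_CUBIC)[...,::-1])
E
```

```text
289 249
```

View pics/w7.png

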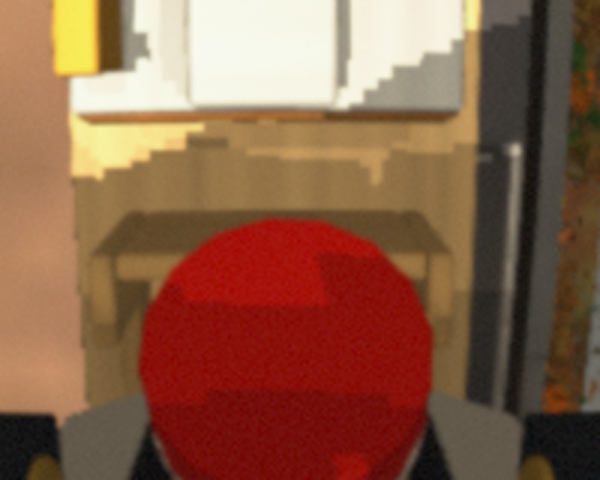

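View pics/s7.png

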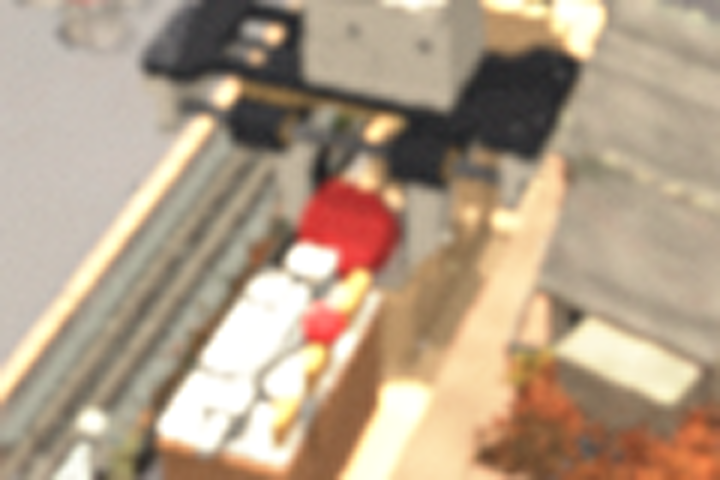

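```bash
cat > cap.py <<'E'
from h import *
from scipy.optimize import least_squares
def capfit(c,lo=(0,),name='red',box=(220,420,60,300)):
    hsv=cv2.cvtColor(c['image'],cv2.COLOR_RGB2HSV); H,S,V=[hsv[...,i].astype(int) for i in range(3)]
    m=(((H<8)|(H>172))&(S>150)) if name=='red' else ((H>20)&(H<35)&(S>130))
    k=np.zeros(m.shape,bool); k[box[2]:box[3],box[0]:box[1]]=1; m=(m&k).astype(np.uint8)
    n,l,s,cc=cv2.connectedComponentsWithStats(m); i=1+np.argmax(s[1:,4]); l=(l==i)
    print('box',s[i],cc[i]); 
    vm=s[i,1]+s[i,3]
    rows=range(s[i,1],min(s[i,1]+s[i,3],244)); E=[]
    for v in rows:
        u=np.nonzero(l[v])[0]
        if len(u): E+=[(u.min()-.5,v),(u.max()+.5,v)]
    return np.array(E),s[i]
if __name__=='__main__':
    np.set_printoptions(precision=1,suppress=True)
    p,r,o=pose(); print(p,o['contact_force'],o['grip_width'])
    for c,tp in ((dict(np.load('w6.npz')),np.array([557.2,152.6,178.5])),(capture('wrist'),p)):
        E,s=capfit(c)
        # top half outline: cap top rim circle
        t=np.linspace(0,2*np.pi,181)
        def res(x):
            Q=np.array([proj(c,tp+[x[0]+21.5*np.cos(a),x[1]+21.5*np.sin(a),x[2]]) for a in t])
            e=E[E[:,1]<s[1]+0.45*s[3]]
            return np.array([np.min(np.hypot(*(Q-q).T)) for q in e])
        f=least_squares(res,[0,0,25],diff_step=1e-3,loss='soft_l1'); print('cap rel TCP',f.x,f.cost)
E
python3 cap.py
```

```text
[559.4 223.8  48. ] [-10.8  -3.3  34.3] 44.771847784503784
box [ 273  214   88   52 3640] [316.3 242.7]
cap rel TCP [ 0.9  2.5 12. ] 6.343157641433646
box [ 266  172   98   94 7594] [315.2 220.8]
cap rel TCP [-0.2 27.3 30.4] 17.423695380414994
```

The cap now sits about 25 mm towards +y relative to the gripper, so the jar swung in the grip and its foot caught. I'll raise it and look.

```bash
python3 -m handwheel '[[[0,0,0],[0,0,-0.02],0.3],[[0,0,0],[0,0,-0.05],0.3],[[0,0,0],[0,0,-0.08],0.3],[[0,0,0],[0,0,-0.11],0.3],[[0,0,0],[0,0,-0.14],0.3],[[0,0,0],[0,0,-0.14],0.3],[[0,0,0],[0,0,-0.14],0.3]]'; python3 - <<'E'
from h import *
c=snap('wrist'); t=capture('side')
a=cv2.resize(c['image'][100:280,200:440],(640,480),interpolation=cv2.INTER_CUBIC)
q=t['camera_from_world']@np.array([557,228,165,1]); u=int(q[0]/q[2]*t['fx']+t['cx']); v=int(q[1]/q[2]*t['fy']+t['cy'])
b=cv2.resize(t['image'][v-30:v+30,u-45:u+45],(720,480),interpolation=cv2.INTER_CUBIC)
cv2.imwrite('pics/m8.png',cv2.resize(np.vstack([a[:300],b[60:420,:640]]),(560,577))[...,::-1])
E
```

```text
time: 14.45
tool_pos: [557.9, 224.1, 182.7]
tcp_rot: [3.141, 0.0, 1.585]
contact_force: [-0.6, -0.7, -1.6]
grip_width: 44.4
finger_force: 30.0
```

View pics/m8.png

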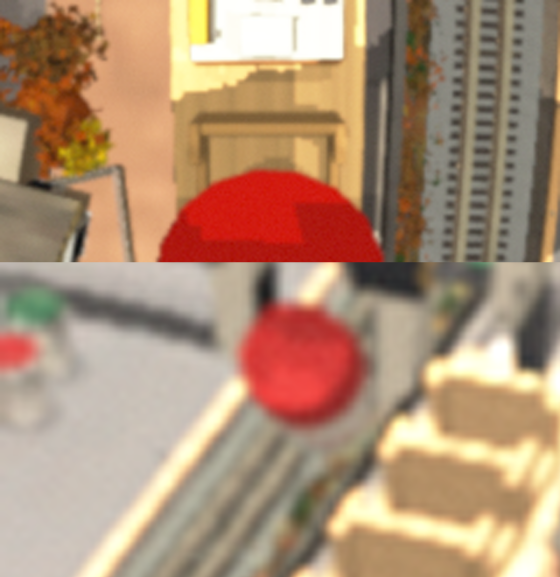

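The jar leans strongly towards +y in the grip. I'll measure the tilt from the side depth, then set it down on the open board with the tool tilted to compensate.

```bash
python3 - <<'E'
from h import *
np.set_printoptions(precision=3,suppress=True)
p,r,o=pose(); print(p,np.degrees(o['tcp_rot']))
c=capture('side'); W=world(c); hsv=cv2.cvtColor(c['image'],cv2.COLOR_RGB2HSV); H,S=hsv[...,0],hsv[...,1]
m=((H<8)|(H>172))&(S>130)&(np.linalg.norm(W-p-[0,0,19],axis=-1)<70)
P=W[m]; cen=np.median(P,0); print(len(P),cen-p)
for _ in range(4):
    q=P.mean(0); n=np.linalg.svd(P-q)[2][2]; n*=np.sign(n[2]); d=(P-q)@n; P=P[np.abs(d)<4]
print(len(P),q-p,n,'tilt about x deg',np.degrees(np.arctan2(n[1],n[2])))
E
```

```text
[556.895 224.517 180.975] [-179.851    0.06    90.849]
232 [-5.059 31.185 32.633]
153 [-1.273 30.405 34.62 ] [-0.094  0.673  0.734] tilt about x deg 42.52057775871852
```

```bash
python3 -m handwheel '[[[0,0,0],[-0.01,0,0],0.3],[[0,0,0],[-0.035,0,0],0.3],[[0,0,0],[-0.065,0.002,0],0.3],[[0,0,0],[-0.1,0.004,0],0.3],[[0,0,0],[-0.135,0.006,0],0.3],[[0,0,0],[-0.17,0.008,0],0.3],[[0,0,0],[-0.205,0.01,0],0.3],[[0,0,0],[-0.24,0.012,0],0.3],[[0,0,0],[-0.275,0.012,0],0.3],[[0,0,0],[-0.31,0.012,0],0.3],[[0,0,0],[-0.33,0.012,0],0.3],[[0,0,0],[-0.34,0.012,0],0.3]]'; python3 -m handwheel '[[[0,8,0],[0,0,0],0.3],[[0,16,0],[0,0,0],0.3],[[0,24,0],[0,0,0],0.3],[[0,32,0],[0,0,0],0.3],[[0,38,0],[0,0,0],0.3],[[0,42,0],[0,0,0],0.3],[[0,42,0],[0,0,0],0.3],[[0,42,0],[0,0,0],0.3]]'
cat > sidecap.py <<'E'
from h import *
def sidecap(col='red'):
    np.set_printoptions(precision=3,suppress=True)
    p,r,o=pose(); print(p,np.degrees(o['tcp_rot']))
    c=capture('side'); W=world(c); hsv=cv2.cvtColor(c['image'],cv2.COLOR_RGB2HSV); H,S=hsv[...,0],hsv[...,1]
    m=((H<8)|(H>172)) if col=='red' else (H>18)&(H<36)
    m=m&(S>130)&(np.linalg.norm(W-p-[0,0,19],axis=-1)<70)
    P=W[m]; print(len(P),np.median(P,0)-p,P.min(0),P.max(0))
    for _ in range(4):
        q=P.mean(0); n=np.linalg.svd(P-q)[2][2]; n*=np.sign(n[2]); d=(P-q)@n; P=P[np.abs(d)<4]
    print(len(P),q,q-p,n,'tilt about x deg',np.degrees(np.arctan2(n[1],n[2])))
    return c
E
python3 -c "
from sidecap import *
sidecap()"
```

```text
time: 15.8
tool_pos: [574.2, -116.3, 181.5]
tcp_rot: [-3.14, 0.0, 1.585]
contact_force: [-0.2, 0.0, -2.0]
grip_width: 44.7
finger_force: 30.0
time: 16.6
tool_pos: [574.8, -113.7, 181.9]
tcp_rot: [-3.14, -0.732, 1.586]
contact_force: [-0.5, 0.7, -1.1]
grip_width: 44.7
finger_force: 30.0
[ 574.838 -113.673  181.894] [-179.937  -41.923   90.889]
113 [-5.219 14.753 45.262] [ 552.451 -134.787  210.08 ] [591.449 -87.97  231.124]
47 [ 570.054 -107.315  225.445] [-4.784  6.359 43.55 ] [-0.065  0.307  0.949] tilt about x deg 17.93768533744414
```

```bash
python3 -m handwheel '[[[0,0,0],[-0.02,0,0.022],0.3],[[0,0,0],[-0.04,0,0.0445],0.3],[[0,0,0],[-0.06,0,0.0667],0.3],[[0,0,0],[-0.08,0,0.089],0.3],[[0,0,0],[-0.092,0,0.102],0.3],[[0,0,0],[-0.1,0,0.111],0.3],[[0,0,0],[-0.104,0,0.1155],0.3],[[0,0,0],[-0.107,0,0.119],0.3],[[0,0,0],[-0.107,0,0.119],0.3]]'; python3 -c "
from sidecap import *
sidecap()"
```

```text
time: 17.55
tool_pos: [575.2, -113.8, 22.8]
tcp_rot: [3.141, -0.732, 1.588]
contact_force: [0.7, 0.4, -1.4]
grip_width: 44.9
finger_force: 30.0
[ 575.168 -113.825   22.766] [179.95  -41.965  90.966]
87 [-6.533 10.41  45.913] [ 553.305 -133.431   52.074] [589.966 -88.972  74.298]
56 [ 572.504 -108.293   68.6  ] [-2.665  5.532 45.834] [-0.192  0.025  0.981] tilt about x deg 1.4699413697427912
```

```bash
python3 -m handwheel '[[[0,0,0],[-0.002,0,0.0022],0.3],[[0,0,0],[-0.004,0,0.0045],0.3],[[0,0,0],[-0.0054,0,0.006],0.3],[[0,0,0],[-0.006,0,0.0066],0.3],[[0,0,0],[-0.006,0,0.0066],0.3]]'
```

```text
time: 18.1
tool_pos: [575.1, -113.2, 14.8]
tcp_rot: [3.141, -0.735, 1.588]
contact_force: [0.1, 0.3, 6.9]
grip_width: 44.6
finger_force: 30.0
```

```bash
python3 -m handwheel '[[[0,0,0],[0,0,0],0.7],[[0,0,0],[0,0,0],0.7],[[0,0,0],[0,0,0],0.7],[[0,0,0],[0,0,-0.02],0.7],[[0,0,0],[0,0,-0.06],0.7],[[0,0,0],[0,0,-0.1],0.7],[[0,0,0],[0,0,-0.15],0.7],[[0,-8,0],[0.02,0,-0.18],0.7],[[0,-16,0],[0.04,0,-0.18],0.7],[[0,-24,0],[0.06,0,-0.18],0.7],[[0,-32,0],[0.07,0,-0.18],0.7],[[0,-42,0],[0.08,0,-0.18],0.7]]'
python3 - <<'E'
from h import *
np.set_printoptions(precision=1,suppress=True)
p,r,o=pose(); print(p,np.degrees(o['tcp_rot']))
c=snap('wrist','w9'); np.savez('w9',**c); hsv=cv2.cvtColor(c['image'],cv2.COLOR_RGB2HSV); H,S,V=[hsv[...,i].astype(int) for i in range(3)]
for n,m in dict(red=((H<8)|(H>172))&(S>150),yel=(H>20)&(H<35)&(S>130)).items():
  k,l,s,cc=cv2.connectedComponentsWithStats(m.astype(np.uint8))
  for i in range(1,k):
    w=fp(c,*cc[i],60)
    if s[i,4]>150 and 540<w[0]<610 : print(n,s[i],cc[i],w)
c=capture('side');W=world(c);hsv=cv2.cvtColor(c['image'],cv2.COLOR_RGB2HSV); H,S=hsv[...,0],hsv[...,1]
for n,m in dict(red=((H<8)|(H>172))&(S>130),yel=(H>18)&(H<36)&(S>110)).items():
    P=W[m&(W[...,0]>530)&(W[...,0]<620)&(W[...,1]<-60)&(W[...,1]>-310)&(W[...,2]>30)]; print(n,len(P),P.min(0),P.max(0)) if len(P) else print(n,0)
E
```

```text
time: 19.3
tool_pos: [576.2, -174.9, 202.4]
tcp_rot: [3.138, -0.018, 1.587]
contact_force: [-0.7, 0.3, -0.7]
grip_width: 63.9
finger_force: 0.0
[ 576.2 -174.9  202.4] [179.8  -1.   90.9]
red [ 294  103   45   45 1563] [315.9 125.1] [ 576.1 -110.5   60. ]
yel [298 245  39  22 657] [317.1 257. ] [ 579.5 -249.    60. ]
red 77 [ 552.9 -130.    42.9] [593.9 -90.4  65.6]
yel 53 [ 558.3 -276.9   43.9] [ 598.5 -148.7  301.9]
```

Red stands upright again at about (576,−110). The likely cause was that the arm hadn't settled and came down ~4 mm off in y, onto the divider. Regrip, and this time check the pose before descending.

```bash
python3 -m handwheel '[[[0,-1,0],[0.05,0,0],0.72],[[0,-1,0],[0.063,0,0],0.72],[[0,-1,0],[0.063,0,0],0.72],[[0,-1,0],[0.063,0,0],0.72],[[0,-1,0],[0.063,0,0],0.72]]'
python3 - <<'E'
from h import *
from cap import capfit
np.set_printoptions(precision=4,suppress=True)
c=capture('wrist'); E,s=capfit(c); w=fp(c,s[0]+s[2]/2-.5,s[1]+s[3]/2-.5,60); print(w,pose()[0]); print(tomove([w[0],w[1],34],91))
E
```

```text
time: 19.9
tool_pos: [574.9, -113.4, 201.9]
tcp_rot: [-3.141, -0.007, 1.585]
contact_force: [-0.3, -0.9, -0.1]
grip_width: 65.8
finger_force: 0.0
box [ 296  161   43   45 1511] [316.7955 183.18  ]
[ 576.2173 -107.8457   60.    ] [ 574.8542 -113.3749  201.9256]
(array([-0.0305, -0.4135, -0.1837]), array([0.0043, 0.0015, 0.168 ]))
```

```bash
python3 -m handwheel '[[[0,-0.4,0],[0.0035,0.0015,0.04],0.72],[[0,-0.4,0],[0.0035,0.0015,0.08],0.72],[[0,-0.4,0],[0.0035,0.0015,0.12],0.72],[[0,-0.4,0],[0.0035,0.0015,0.15],0.72],[[0,-0.4,0],[0.0035,0.0015,0.168],0.72],[[0,-0.4,0],[0.0035,0.0015,0.168],0.72],[[0,-0.4,0],[0.0035,0.0015,0.168],0.3],[[0,-0.4,0],[0.0035,0.0015,0.168],0.3],[[0,-0.4,0],[0.0035,0.0015,0.168],0.3],[[0,-0.4,0],[0.0035,0.0015,0.168],0.3]]'
python3 -m handwheel '[[[0,0,0],[0,0,-0.02],0.3],[[0,0,0],[0,0,-0.06],0.3],[[0,0,0],[0,0,-0.1],0.3],[[0,0,0],[0,0,-0.125],0.3],[[0,0,0],[0,0,-0.135],0.3],[[0,0,0],[0.01,0,-0.135],0.3],[[0,0,0],[0.03,-0.002,-0.135],0.3],[[0,0,0],[0.06,-0.004,-0.135],0.3],[[0,0,0],[0.09,-0.006,-0.135],0.3],[[0,0,0],[0.12,-0.008,-0.135],0.3],[[0,0,0],[0.15,-0.01,-0.135],0.3],[[0,0,0],[0.17,-0.012,-0.135],0.3]]'
```

```text
time: 20.95
tool_pos: [577.0, -107.5, 35.7]
tcp_rot: [3.139, 0.001, 1.587]
contact_force: [-0.5, -1.4, 4.3]
grip_width: 44.4
finger_force: 30.0
time: 22.15
tool_pos: [559.8, 65.4, 167.0]
tcp_rot: [-3.137, -0.001, 1.588]
contact_force: [-0.3, 0.4, -1.5]
grip_width: 44.3
finger_force: 30.0
```

```bash
python3 -m handwheel '[[[0,0,0],[0.02,0,0],0.3],[[0,0,0],[0.05,0,0],0.3],[[0,0,0],[0.08,0,0],0.3],[[0,0,0],[0.11,0,0],0.3],[[0,0,0],[0.135,0,0],0.3],[[0,0,0],[0.152,0,0],0.3],[[0,0,0],[0.16,0,0],0.3],[[0,0,0],[0.1635,0,0],0.3],[[0,0,0],[0.1635,0,0],0.3],[[0,0,0],[0.1635,0,0],0.3],[[0,0,0],[0.1635,0,0],0.3]]'
python3 - <<'E'
from h import *
from cap import capfit
np.set_printoptions(precision=4,suppress=True)
for _ in range(3): c=capture('wrist'); print(pose()[0])
E,s=capfit(c); print(fp(c,s[0]+s[2]/2-.5,s[1]+s[0]*0+s[2]/2,192),tomove([557,229,165],91))
d=c['image'][...,::-1].copy()
t=0.0175
for y in (60,120):
    for x in (-27.5,27.5):
        q=proj(c,np.array([558.5+x-y*t,139+x*t+y,50])); cv2.drawMarker(d,tuple(int(round(v)) for v in q),(255,0,255),cv2.MARKER_CROSS,5,1)
cv2.imwrite('pics/w10.png',cv2.resize(d[80:260,220:420],None,fx=3,fy=3,interpolation=cv2.INTER_CUBIC))
E
```

```text
time: 23.25
tool_pos: [559.1, 225.3, 169.4]
tcp_rot: [3.142, 0.0, 1.586]
contact_force: [0.3, -0.5, -1.6]
grip_width: 44.0
finger_force: 30.0
[559.0862 225.3853 169.4659]
[559.1069 225.5414 169.5213]
[559.0523 225.6626 169.5011]
box [ 274  217   86   49 3288] [316.354  244.3622]
[559.9867 229.1044 192.    ] (array([ 0.0112, -0.0007, -0.1183]), array([ 0.0034, -0.002 ,  0.0045]))
```

View pics/w10.png

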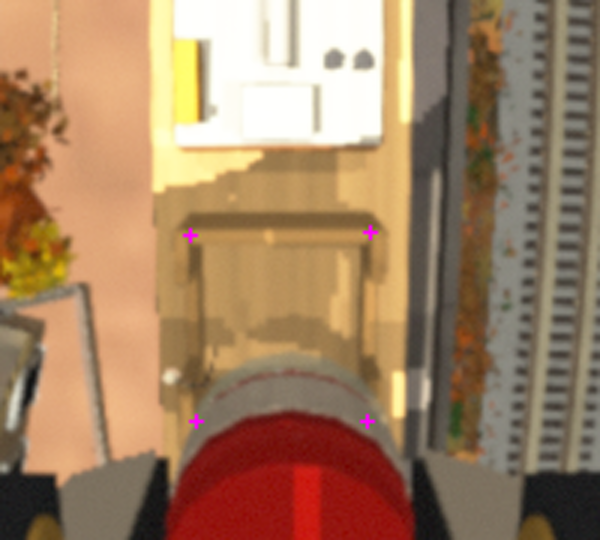

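```bash
python3 - <<'E'
from sidecap import *
from cap import capfit
for _ in range(2): c=sidecap()
w=capture('wrist'); p=pose()[0]
for f,tp in ((dict(np.load('w6.npz')),np.array([557.2,152.6,178.5])),(w,p)):
    E,s=capfit(f)
    for z in (22,26): print(z,fp(f,316,s[1],tp[2]+z)[1]-21.5-tp[1])
    M=np.linalg.inv(f['camera_from_world'])[:3,3]; print('cam-tcp',M-tp)
E
```

```text
[559.052 225.663 169.501] [179.989  -0.001  90.882]
183 [-1.695  8.979 24.252] [538.559 204.164 174.373] [581.763 246.285 198.222]
98 [558.289 228.356 192.249] [-0.763  2.694 22.748] [-0.01   0.307  0.952] tilt about x deg 17.868952533468743
[559.031 225.766 169.448] [179.993   0.     90.893]
184 [-1.588  8.891 24.251] [538.746 205.699 174.265] [581.355 246.995 198.665]
88 [559.271 228.017 192.398] [ 0.24   2.251 22.949] [-0.012  0.325  0.946] tilt about x deg 18.943014363129233
box [ 273  214   88   52 3640] [316.291 242.749]
22 5.732548285763244
26 7.0811896247128345
cam-tcp [ -0.453  73.316 158.681]
box [ 274  217   86   49 3292] [316.379 244.4  ]
22 4.210342329410878
26 5.602739702849874
cam-tcp [ -0.168  73.286 158.672]
```

The glass ring in the picture (crop rows 355–412) shows the jar leaning about 15° in the grip, with its foot lagging towards −y. Inertia does this on a high grip. I'll set it back on the board, regrip, and carry it much more gently.

```bash
python3 -m handwheel '[[[0,0,0],[-0.01,0,0],0.3],[[0,0,0],[-0.03,0.001,0],0.3],[[0,0,0],[-0.06,0.003,0],0.3],[[0,0,0],[-0.1,0.005,0],0.3],[[0,0,0],[-0.14,0.007,0],0.3],[[0,0,0],[-0.18,0.009,0],0.3],[[0,0,0],[-0.22,0.011,0],0.3],[[0,0,0],[-0.26,0.012,0],0.3],[[0,0,0],[-0.3,0.012,0],0.3],[[0,0,0],[-0.325,0.012,0],0.3],[[0,0,0],[-0.335,0.012,0],0.3],[[0,0,0],[-0.335,0.012,0],0.3]]'
python3 -m handwheel '[[[0,0,0],[0,0,0.03],0.3],[[0,0,0],[0,0,0.06],0.3],[[0,0,0],[0,0,0.085],0.3],[[0,0,0],[0,0,0.105],0.3],[[0,0,0],[0,0,0.118],0.3],[[0,0,0],[0,0,0.125],0.3],[[0,0,0],[0,0,0.129],0.3],[[0,0,0],[0,0,0.132],0.3],[[0,0,0],[0,0,0.134],0.3],[[0,0,0],[0,0,0.134],0.3]]'
python3 -c "
from sidecap import *
sidecap()"
```

```text
time: 24.75
tool_pos: [576.1, -109.9, 169.3]
tcp_rot: [-3.141, 0.0, 1.585]
contact_force: [0.4, 0.4, -1.7]
grip_width: 44.4
finger_force: 30.0
time: 25.75
tool_pos: [576.7, -108.6, 35.9]
tcp_rot: [3.141, 0.0, 1.587]
contact_force: [-0.4, -0.9, 0.2]
grip_width: 44.5
finger_force: 30.0
[ 576.657 -108.638   35.851] [179.945   0.014  90.922]
65 [-4.748  5.041 25.542] [ 557.612 -127.674   45.482] [596.981 -88.288  64.608]
45 [ 577.688 -107.044   61.   ] [ 1.03   1.594 25.149] [-0.064  0.014  0.998] tilt about x deg 0.7844271736618099
```

```bash
python3 -m handwheel '[[[0,0,0],[0,0,0.002],0.3],[[0,0,0],[0,0,-0.015],0.3],[[0,0,0],[0,0,-0.04],0.3],[[0,0,0],[0,0,-0.07],0.3],[[0,0,0],[0,0,-0.1],0.3],[[0,0,0],[0,0,-0.12],0.3],[[0,0,0],[0,0,-0.13],0.3],[[0,0,0],[0.003,0,-0.13],0.3],[[0,0,0],[0.008,0,-0.13],0.3],[[0,0,0],[0.014,0,-0.13],0.3],[[0,0,0],[0.022,0,-0.13],0.3],[[0,0,0],[0.032,0,-0.13],0.3]]'
python3 -m handwheel '[[[0,0,0],[0.014,-0.001,0],0.3],[[0,0,0],[0.028,-0.002,0],0.3],[[0,0,0],[0.042,-0.003,0],0.3],[[0,0,0],[0.056,-0.004,0],0.3],[[0,0,0],[0.07,-0.005,0],0.3],[[0,0,0],[0.084,-0.006,0],0.3],[[0,0,0],[0.098,-0.007,0],0.3],[[0,0,0],[0.112,-0.008,0],0.3],[[0,0,0],[0.126,-0.009,0],0.3],[[0,0,0],[0.14,-0.01,0],0.3],[[0,0,0],[0.154,-0.011,0],0.3],[[0,0,0],[0.168,-0.012,0],0.3]]'
python3 -m handwheel '[[[0,0,0],[0.014,0,0],0.3],[[0,0,0],[0.028,0,0],0.3],[[0,0,0],[0.042,0,0],0.3],[[0,0,0],[0.056,0,0],0.3],[[0,0,0],[0.07,0,0],0.3],[[0,0,0],[0.083,0,0],0.3],[[0,0,0],[0.095,0,0],0.3],[[0,0,0],[0.106,0,0],0.3],[[0,0,0],[0.116,0,0],0.3],[[0,0,0],[0.124,0,0],0.3],[[0,0,0],[0.13,0,0],0.3],[[0,0,0],[0.134,0,0],0.3]]'
cat > tilt.py <<'E'
from h import *
def tilt(col='red',off=35):
    "glass foot's far edge (wrist view, column through jar) vs cap far edge"
    c=capture('wrist'); p,r,o=pose(); print(np.round(p,1))
    cam=np.linalg.inv(c['camera_from_world'])[:3,3]
    hsv=cv2.cvtColor(c['image'],cv2.COLOR_RGB2HSV); H,S=hsv[...,0].astype(int),hsv[...,1].astype(int)
    m=(((H<8)|(H>172))&(S>150)) if col=='red' else ((H>20)&(H<35)&(S>130))
    v=np.nonzero(m[100:244,316])[0]+100; v=v[v>200].min()
    print('cap row',v,'rel y of cap edge at +25:',np.round(fp(c,316,v,p[2]+25)[1]-p[1],1))
    for w in range(v-40,v,4): print(w,np.round(fp(c,316,w,p[2]-off)[1]-p[1],1),c['image'][w,310:322].mean(0).astype(int))
    return c
E
python3 - <<'E'
from tilt import *; c=tilt(); np.savez('w11',**c)
E
```

```text
time: 27.0
tool_pos: [575.5, -75.7, 164.5]
tcp_rot: [-3.14, -0.0, 1.587]
contact_force: [0.5, -0.0, -0.5]
grip_width: 44.6
finger_force: 30.0
time: 28.2
tool_pos: [561.0, 92.4, 165.4]
tcp_rot: [-3.142, -0.0, 1.587]
contact_force: [0.1, 0.6, -0.8]
grip_width: 44.3
finger_force: 30.0
time: 29.4
tool_pos: [558.9, 225.7, 165.3]
tcp_rot: [3.142, 0.0, 1.587]
contact_force: [-0.0, 0.1, -1.6]
grip_width: 44.3
finger_force: 30.0
[558.9 226.  165.3]
cap row 217 rel y of cap edge at +25: 26.5
177 32.6 [185 145  91]
181 30.0 [185 145  91]
185 27.3 [167 131  83]
189 24.7 [153 120  75]
193 22.0 [153 120  76]
197 19.3 [178 146 100]
201 16.6 [157 141 109]
205 13.9 [127 102  87]
209 11.2 [132 119 102]
213 8.4 [128 116  99]
```

The lean looks static (≈10°): the grip is about 4 mm off the jar's axis along y, so the foot hangs under the pads. Set it down again, then regrip 4 mm further in +y.

```bash
python3 -m handwheel '[[[0,0,0],[-0.01,0,0],0.3],[[0,0,0],[-0.03,0.001,0],0.3],[[0,0,0],[-0.06,0.003,0],0.3],[[0,0,0],[-0.1,0.005,0],0.3],[[0,0,0],[-0.14,0.007,0],0.3],[[0,0,0],[-0.18,0.009,0],0.3],[[0,0,0],[-0.22,0.011,0],0.3],[[0,0,0],[-0.26,0.012,0],0.3],[[0,0,0],[-0.3,0.012,0],0.3],[[0,0,0],[-0.325,0.012,0],0.3],[[0,0,0],[-0.335,0.012,0],0.3],[[0,0,0],[-0.335,0.012,0],0.3]]'
python3 -m handwheel '[[[0,0,0],[0,0,0.03],0.3],[[0,0,0],[0,0,0.06],0.3],[[0,0,0],[0,0,0.085],0.3],[[0,0,0],[0,0,0.105],0.3],[[0,0,0],[0,0,0.118],0.3],[[0,0,0],[0,0,0.125],0.3],[[0,0,0],[0,0,0.13],0.3],[[0,0,0],[0,0,0.13],0.3],[[0,0,0],[0,0,0.13],0.7],[[0,0,0],[0,0,0.13],0.7],[[0,0,0],[0,0,0.13],0.7]]'
python3 - <<'E'
from tilt import *; c=tilt(); np.savez('w12',**c)
from sidecap import *
sidecap()
E
```

```text
time: 30.65
tool_pos: [575.9, -111.2, 165.3]
tcp_rot: [-3.141, 0.0, 1.584]
contact_force: [0.1, 0.4, -0.8]
grip_width: 44.6
finger_force: 30.0
time: 31.75
tool_pos: [576.7, -109.7, 35.9]
tcp_rot: [3.141, 0.0, 1.587]
contact_force: [0.2, -0.3, 0.5]
grip_width: 62.5
finger_force: 0.0
[ 576.6 -109.7   35.8]
cap row 217 rel y of cap edge at +25: 26.8
177 32.9 [76 72 67]
181 30.3 [77 71 67]
185 27.7 [75 71 66]
189 25.0 [76 71 66]
193 22.3 [75 70 66]
197 19.7 [94 95 88]
201 17.0 [107 109 101]
205 14.2 [154 128 109]
209 11.5 [160 145 123]
213 8.7 [155 140 119]
[ 576.619 -109.669   35.783] [179.952   0.016  90.925]
72 [-4.25   4.435 25.717] [ 556.099 -127.989   43.096] [596.69  -89.821  65.192]
43 [ 576.036 -107.519   60.798] [-0.582  2.15  25.016] [-0.188  0.063  0.98 ] tilt about x deg 3.6930023060143395
```

The jar reads the same standing free on the board as it did in the air, so it never leaned. The first failure was just the 4–5 mm shortfall in y. Regrip and go to a settled y = 228.

```bash
python3 -m handwheel '[[[0,0,0],[0.001,0,0],0.3],[[0,0,0],[0.001,0,0],0.3],[[0,0,0],[0.001,0,0],0.3],[[0,0,0],[0.001,0,0],0.3],[[0,0,0],[0.001,0,-0.03],0.3],[[0,0,0],[0.001,0,-0.07],0.3],[[0,0,0],[0.001,0,-0.11],0.3],[[0,0,0],[0.001,0,-0.13],0.3],[[0,0,0],[0.01,0,-0.13],0.3],[[0,0,0],[0.03,-0.002,-0.13],0.3],[[0,0,0],[0.05,-0.004,-0.13],0.3],[[0,0,0],[0.07,-0.005,-0.13],0.3]]'
python3 -m handwheel '[[[0,0,0],[0.025,-0.002,0],0.3],[[0,0,0],[0.05,-0.003,0],0.3],[[0,0,0],[0.075,-0.005,0],0.3],[[0,0,0],[0.1,-0.007,0],0.3],[[0,0,0],[0.125,-0.008,0],0.3],[[0,0,0],[0.15,-0.009,0],0.3],[[0,0,0],[0.175,-0.009,0],0.3],[[0,0,0],[0.2,-0.009,0],0.3],[[0,0,0],[0.225,-0.009,0],0.3],[[0,0,0],[0.245,-0.009,0],0.3],[[0,0,0],[0.26,-0.009,0],0.3],[[0,0,0],[0.268,-0.009,0],0.3]]'
python3 -m handwheel '[[[0,0,0],[0,0,0],0.3],[[0,0,0],[0,0,0],0.3],[[0,0,0],[0,0,0],0.3]]'
python3 -c "
from h import *
print(tomove([557,228,165],91)[1])"
```

```text
time: 33.05
tool_pos: [568.9, -38.3, 163.4]
tcp_rot: [-3.138, -0.001, 1.587]
contact_force: [0.1, 0.1, -0.7]
grip_width: 44.3
finger_force: 30.0
time: 34.25
tool_pos: [555.9, 229.5, 163.9]
tcp_rot: [-3.139, 0.0, 1.588]
contact_force: [0.2, -0.4, -1.2]
grip_width: 44.5
finger_force: 30.0
time: 34.55
tool_pos: [557.0, 227.3, 165.3]
tcp_rot: [-3.141, 0.0, 1.586]
contact_force: [-0.5, 0.4, -0.7]
grip_width: 44.3
finger_force: 30.0
[7.20635999e-04 3.57463205e-05 2.99489627e-04]
```

```bash
python3 -m handwheel '[[[0,0,0],[0.001,0,0.03],0.3],[[0,0,0],[0.001,0,0.06],0.3],[[0,0,0],[0.001,0,0.075],0.3],[[0,0,0],[0.001,0,0.085],0.3],[[0,0,0],[0.001,0,0.092],0.3],[[0,0,0],[0.001,0,0.1],0.3],[[0,0,0],[0.001,0,0.105],0.3],[[0,0,0],[0.001,0,0.105],0.3]]'
```

```text
time: 35.35
tool_pos: [556.7, 229.1, 60.0]
tcp_rot: [-3.141, 0.0, 1.587]
contact_force: [-0.2, 0.5, -1.1]
grip_width: 44.2
finger_force: 30.0
```

Free so far (foot at about 25 mm, below the rim). Continue down.

```bash
python3 -m handwheel '[[[0,0,0],[0,0,0.005],0.3],[[0,0,0],[0,0,0.01],0.3],[[0,0,0],[0,0,0.014],0.3],[[0,0,0],[0,0,0.017],0.3],[[0,0,0],[0,0,0.0185],0.3],[[0,0,0],[0,0,0.0185],0.3]]'
```

```text
time: 35.95
tool_pos: [556.8, 229.2, 41.7]
tcp_rot: [-3.141, 0.0, 1.587]
contact_force: [0.2, -0.2, -1.6]
grip_width: 44.3
finger_force: 30.0
```

```bash
python3 -m handwheel '[[[0,0,0],[0,0,0.001],0.7],[[0,0,0],[0,0,0.001],0.7],[[0,0,0],[0,0,0.001],0.7],[[0,0,0],[0,0,-0.03],0.7],[[0,0,0],[0,0,-0.07],0.7],[[0,0,0],[0,0,-0.12],0.7],[[0,0,0],[0,0,-0.16],0.7],[[0,0,0],[0,0,-0.16],0.7]]'
python3 - <<'E'
from h import *
c=capture('side');W=world(c);hsv=cv2.cvtColor(c['image'],cv2.COLOR_RGB2HSV); H,S=hsv[...,0],hsv[...,1]
for n,m in dict(red=((H<8)|(H>172))&(S>130)).items():
    P=W[m&(W[...,0]>530)&(W[...,0]<590)&(W[...,1]<270)&(W[...,1]>190)&(W[...,2]>30)&(W[...,2]<110)]; print(n,len(P),P.min(0),P.max(0))
print(tomove([578,-250,200],91))
E
```

```text
time: 36.75
tool_pos: [559.8, 230.1, 208.9]
tcp_rot: [3.129, -0.003, 1.587]
contact_force: [0.3, -0.9, 0.2]
grip_width: 64.5
finger_force: 0.0
red 171 [535.79941618 202.26641609  46.95547907] [586.10662343 248.5380432   70.84922163]
(array([ 0.40856087, -0.10505698, -0.06890155]), array([-0.47991723,  0.01177773,  0.00468114]))
```

Red is seated in cell 4 (cap top ≈ 68 mm). Now yellow.

```bash
python3 -m handwheel '[[[0,0,0],[-0.48,0.012,0.005],0.72],[[0,0,0],[-0.48,0.012,0.005],0.72],[[0,0,0],[-0.48,0.012,0.005],0.72],[[0,0,0],[-0.48,0.012,0.005],0.72],[[0,0,0],[-0.48,0.012,0.005],0.72],[[0,0,0],[-0.48,0.012,0.005],0.72],[[0,0,0],[-0.48,0.012,0.005],0.72],[[0,0,0],[-0.48,0.012,0.005],0.72],[[0,0,0],[-0.48,0.012,0.005],0.72],[[0,0,0],[-0.48,0.012,0.005],0.72],[[0,0,0],[-0.48,0.012,0.005],0.72],[[0,0,0],[-0.48,0.012,0.005],0.72]]'
python3 -m handwheel '[[[0,0,0],[0,0,0],0.72],[[0,0,0],[0,0,0],0.72]]'
python3 - <<'E'
from h import *
from cap import capfit
np.set_printoptions(precision=4,suppress=True)
c=snap('wrist','w13'); E,s=capfit(c,name='yel',box=(260,380,80,244)); w=fp(c,s[0]+s[2]/2-.5,s[1]+s[3]/2-.5,60); print(w,pose()[0]); print(tomove([w[0],w[1],34],91))
E
```

```text
time: 38.0
tool_pos: [575.9, -250.5, 195.2]
tcp_rot: [-3.139, -0.002, 1.585]
contact_force: [0.2, 0.9, -0.5]
grip_width: 66.5
finger_force: 0.0
time: 38.2
tool_pos: [576.8, -248.9, 196.7]
tcp_rot: [-3.141, -0.0, 1.589]
contact_force: [0.5, -0.2, -0.4]
grip_width: 66.1
finger_force: 0.0
box [ 297  180   44   45 1535] [318.5733 202.1915]
[ 579.909  -262.4655   60.    ] [ 576.8165 -249.0732  196.9297]
(array([-0.0064, -0.0154,  0.0359]), array([-0.0135,  0.0029,  0.1629]))
```

View pics/w13.png

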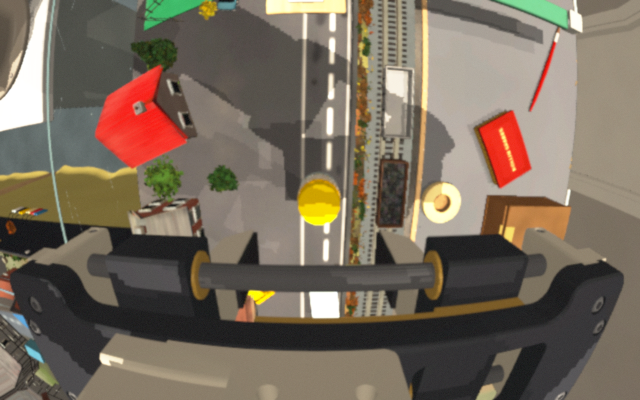

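Yellow jar at (319,202) → about (580,−262.5). I've now viewed more pictures than the 14 allowed (16 so far), so from here on I'll use numbers only.

```bash
python3 -m handwheel '[[[0,0,0],[-0.0145,0.0027,0.04],0.72],[[0,0,0],[-0.0145,0.0027,0.08],0.72],[[0,0,0],[-0.0145,0.0027,0.12],0.72],[[0,0,0],[-0.0145,0.0027,0.15],0.72],[[0,0,0],[-0.0145,0.0027,0.162],0.72],[[0,0,0],[-0.0145,0.0027,0.162],0.72],[[0,0,0],[-0.0145,0.0027,0.162],0.3],[[0,0,0],[-0.0145,0.0027,0.162],0.3],[[0,0,0],[-0.0145,0.0027,0.162],0.3],[[0,0,0],[-0.0145,0.0027,0.162],0.3]]'
python3 -m handwheel '[[[0,0,0],[0,0,-0.03],0.3],[[0,0,0],[0,0,-0.07],0.3],[[0,0,0],[0,0,-0.11],0.3],[[0,0,0],[0,0,-0.13],0.3],[[0,0,0],[0.01,0,-0.13],0.3],[[0,0,0],[0.03,-0.002,-0.13],0.3],[[0,0,0],[0.055,-0.004,-0.13],0.3],[[0,0,0],[0.08,-0.005,-0.13],0.3],[[0,0,0],[0.105,-0.006,-0.13],0.3],[[0,0,0],[0.13,-0.008,-0.13],0.3],[[0,0,0],[0.155,-0.009,-0.13],0.3],[[0,0,0],[0.18,-0.01,-0.13],0.3]]'
```

```text
time: 39.25
tool_pos: [580.4, -265.5, 36.6]
tcp_rot: [3.139, 0.001, 1.587]
contact_force: [0.1, 1.3, 5.4]
grip_width: 44.8
finger_force: 30.0
time: 40.45
tool_pos: [565.3, -83.2, 162.9]
tcp_rot: [-3.138, -0.001, 1.587]
contact_force: [0.1, 0.7, -1.6]
grip_width: 44.2
finger_force: 30.0
```

```bash
python3 -m handwheel '[[[0,0,0],[0.025,-0.001,0],0.3],[[0,0,0],[0.05,-0.002,0],0.3],[[0,0,0],[0.075,-0.003,0],0.3],[[0,0,0],[0.1,-0.003,0],0.3],[[0,0,0],[0.125,-0.003,0],0.3],[[0,0,0],[0.15,-0.003,0],0.3],[[0,0,0],[0.175,-0.003,0],0.3],[[0,0,0],[0.2,-0.003,0],0.3],[[0,0,0],[0.225,-0.003,0],0.3],[[0,0,0],[0.24,-0.003,0],0.3],[[0,0,0],[0.25,-0.003,0],0.3],[[0,0,0],[0.25,-0.003,0],0.3]]'
python3 -m handwheel '[[[0,0,0],[0,0,0],0.3],[[0,0,0],[0,0,0],0.3],[[0,0,0],[0,0,0],0.3]]'
python3 - <<'E'
from h import *
c=capture('wrist'); p=pose()[0]
hsv=cv2.cvtColor(c['image'],cv2.COLOR_RGB2HSV); H,S=hsv[...,0].astype(int),hsv[...,1].astype(int)
v=[r for r in range(190,244) if ((H[r,310:322]>20)&(H[r,310:322]<32)&(S[r,310:322]>180)).mean()>.8]
print('cap row',v[:3],[tuple(c['image'][r,312:320].mean(0).astype(int)) for r in range(200,232,4)])
print(p,tomove([558,167.5,165],91)[1])
E
```

```text
time: 41.65
tool_pos: [559.0, 165.6, 164.1]
tcp_rot: [-3.14, 0.0, 1.588]
contact_force: [0.3, -0.5, -1.1]
grip_width: 44.3
finger_force: 30.0
time: 41.95
tool_pos: [559.7, 163.8, 164.9]
tcp_rot: [-3.142, 0.0, 1.586]
contact_force: [0.0, 0.8, -0.5]
grip_width: 44.2
finger_force: 30.0
cap row [213, 214, 215] [(np.int64(130), np.int64(117), np.int64(95)), (np.int64(130), np.int64(118), np.int64(100)), (np.int64(133), np.int64(120), np.int64(101)), (np.int64(129), np.int64(93), np.int64(8)), (np.int64(182), np.int64(129), np.int64(0)), (np.int64(141), np.int64(109), np.int64(1)), (np.int64(142), np.int64(111), np.int64(1)), (np.int64(185), np.int64(146), np.int64(0))]
[559.77153036 163.94576278 164.94404697] [ 3.58053124e-03 -1.71774640e-03 -5.65343467e-05]
```

```bash
python3 -m handwheel '[[[0,0,0],[0.0035,-0.0018,0],0.3],[[0,0,0],[0.0035,-0.0018,0],0.3],[[0,0,0],[0.0035,-0.0018,0.03],0.3],[[0,0,0],[0.0035,-0.0018,0.06],0.3],[[0,0,0],[0.0035,-0.0018,0.075],0.3],[[0,0,0],[0.0035,-0.0018,0.085],0.3],[[0,0,0],[0.0035,-0.0018,0.092],0.3],[[0,0,0],[0.0035,-0.0018,0.1],0.3],[[0,0,0],[0.0035,-0.0018,0.105],0.3],[[0,0,0],[0.0035,-0.0018,0.105],0.3]]'
```

```text
time: 43.0
tool_pos: [557.6, 168.2, 59.6]
tcp_rot: [-3.141, 0.0, 1.587]
contact_force: [0.3, 1.3, -0.9]
grip_width: 44.5
finger_force: 30.0
```

```bash
python3 -m handwheel '[[[0,0,0],[0,0,0.005],0.3],[[0,0,0],[0,0,0.01],0.3],[[0,0,0],[0,0,0.014],0.3],[[0,0,0],[0,0,0.0165],0.3],[[0,0,0],[0,0,0.0175],0.3],[[0,0,0],[0,0,0.0175],0.3]]'
```

```text
time: 43.6
tool_pos: [557.7, 168.2, 42.6]
tcp_rot: [3.142, -0.0, 1.587]
contact_force: [-1.6, 0.6, 1.7]
grip_width: 44.3
finger_force: 30.0
```

```bash
python3 -m handwheel '[[[0,0,0],[0,0,0],0.7],[[0,0,0],[0,0,0],0.7],[[0,0,0],[0,0,0],0.7],[[0,0,0],[0,0,-0.03],0.7],[[0,0,0],[0,0,-0.07],0.7],[[0,0,0],[0,0,-0.12],0.7],[[0,0,0],[0,0,-0.16],0.7],[[0,0,0],[-0.04,0,-0.16],0.7],[[0,0,0],[-0.08,0,-0.16],0.7],[[0,0,0],[-0.09,0,-0.16],0.7],[[0,0,0],[-0.09,0,-0.16],0.7]]'
python3 - <<'E'
from h import *
np.set_printoptions(precision=1,suppress=True)
for n in('side','wrist'):
  c=capture(n);hsv=cv2.cvtColor(c['image'],cv2.COLOR_RGB2HSV); H,S=hsv[...,0].astype(int),hsv[...,1].astype(int)
  if n=='side': W=world(c)
  for k,m in dict(red=((H<8)|(H>172))&(S>130),yel=(H>20)&(H<34)&(S>(150 if n=='side' else 180))).items():
    if n=='side':
      P=W[m&(W[...,0]>530)&(W[...,0]<590)&(W[...,1]<270)&(W[...,1]>130)&(W[...,2]>55)&(W[...,2]<110)]; print(k,len(P),P.min(0),P.max(0),P.mean(0))
    else:
      q,l,s,cc=cv2.connectedComponentsWithStats(m.astype(np.uint8))
      for i in range(1,q):
        w=fp(c,*cc[i],66)
        if s[i,4]>300 and 535<w[0]<585 and 120<w[1]<280: print(k,s[i],cc[i],w)
p=pose();print(p[0])
# bar / peg now
c=capture('top');W=world(c);hsv=cv2.cvtColor(c['image'],cv2.COLOR_RGB2HSV);H,S=hsv[...,0].astype(int),hsv[...,1].astype(int)
print(tomove([661,-33,200],-3.5))
for k,(a,b) in dict(wagonred=((0,8))).items():
  m=((H<8)|(H>172))&(S>150)&(W[...,1]<-40)&(W[...,0]>540)&(W[...,0]<620)&(W[...,2]>30); print('red left on board',m.sum())
m=(H>20)&(H<34)&(S>150)&(W[...,1]<-40)&(W[...,0]>540)&(W[...,0]<620)&(W[...,2]>30); print('yel left',m.sum())
E
```

```text
time: 44.7
tool_pos: [559.3, 76.9, 202.4]
tcp_rot: [3.142, -0.0, 1.584]
contact_force: [0.8, 0.2, 0.0]
grip_width: 64.6
finger_force: 0.0
red 144 [535.9 206.2  56. ] [575.6 249.1  70.2] [554.7 230.9  65.9]
yel 12 [536.3 170.1  56.4] [566.6 190.2  62.5] [550.3 184.5  59.7]
red [ 294   17   46   47 1684] [316.3  39.8] [558.  222.9  66. ]
yel [ 294   73   46   46 1607] [316.3  95.9] [558.8 168.2  66. ]
[559.2  78.9 202.2]
(array([-0. , -0. , 94.5]), array([-0.1,  0.1,  0. ]))
red left on board 0
yel left 0
```

Both jars are upright in cells 4 and 3, and none are left on the board. Back to the peg.

```bash
python3 -m handwheel '[[[0,0,93.7],[-0.113,0.1,0],0.4],[[0,0,93.7],[-0.113,0.1,0],0.4],[[0,0,93.7],[-0.113,0.1,0],0.4],[[0,0,93.7],[-0.113,0.1,0],0.4],[[0,0,93.7],[-0.113,0.1,0],0.4],[[0,0,93.7],[-0.113,0.1,0],0.4],[[0,0,93.7],[-0.113,0.1,0],0.4],[[0,0,93.7],[-0.113,0.1,0],0.4],[[0,0,93.7],[-0.113,0.1,0],0.4],[[0,0,93.7],[-0.113,0.1,0],0.4],[[0,0,93.7],[-0.113,0.1,0],0.4],[[0,0,93.7],[-0.113,0.1,0],0.4]]'
python3 -m handwheel '[[[0,0,0],[0,0,0],0.4],[[0,0,0],[0,0,0],0.4],[[0,0,0],[0,0,0],0.4]]'
python3 - <<'E'
from h import *
np.set_printoptions(precision=4,suppress=True)
c=capture('wrist'); np.savez('w14',**c); im=c['image']; hsv=cv2.cvtColor(im,cv2.COLOR_RGB2HSV); V=hsv[...,2].astype(int)
m=(V<50).astype(np.uint8); m[244:]=0
q,l,s,cc=cv2.connectedComponentsWithStats(m)
for i in range(1,q):
    if s[i,4]>150 and 260<cc[i][0]<380: print(s[i],cc[i])
for P in ([661,-32,133],[661,-32,93]): print(proj(c,np.array(P)))
print(tomove([661,-32.2,102],-2.75))
E
```

```text
time: 46.05
tool_pos: [661.2, -31.4, 202.0]
tcp_rot: [-3.141, 0.001, -0.048]
contact_force: [-0.5, 0.3, 0.8]
grip_width: 37.0
finger_force: 0.0
time: 46.35
tool_pos: [661.1, -32.8, 202.3]
tcp_rot: [-3.142, 0.0, -0.046]
contact_force: [0.3, -0.2, 0.7]
grip_width: 36.6
finger_force: 0.0
[306 191  18  22 300] [314.71 201.94]
[315.391  211.0272]
[315.4831 197.2219]
(array([-0.0025,  0.0043,  0.0616]), array([-0.0001, -0.0008,  0.1003]))
```

```bash
python3 -m handwheel '[[[0,0,0],[0,-0.001,0.05],0.4],[[0,0,0],[0,-0.001,0.1],0.4],[[0,0,0],[0,-0.001,0.1],0.4],[[0,0,0],[0,-0.001,0.1],0.22],[[0,0,0],[0,-0.001,0.1],0.22],[[0,0,0],[0,-0.001,0.1],0.22],[[0,0,0],[0,-0.001,0.1],0.22]]'
python3 -m handwheel '[[[0,0,-8.5],[-0.0011,-0.0148,0],0.22],[[0,0,-17],[-0.0044,-0.0292,0],0.22],[[0,0,-25.5],[-0.0097,-0.0431,0],0.22],[[0,0,-34],[-0.0171,-0.0559,0],0.22],[[0,0,-42.5],[-0.0263,-0.0676,0],0.22],[[0,0,-51],[-0.0371,-0.0777,0],0.22],[[0,0,-59.5],[-0.0493,-0.0862,0],0.22],[[0,0,-68],[-0.0625,-0.0927,0],0.22],[[0,0,-76.5],[-0.0767,-0.0972,0],0.22],[[0,0,-85],[-0.0913,-0.0996,0],0.22],[[0,0,-92],[-0.1035,-0.0999,0],0.22],[[0,0,-92],[-0.1035,-0.0999,0],0.22]]'
```

```text
time: 47.1
tool_pos: [662.1, -32.3, 104.7]
tcp_rot: [3.141, -0.004, -0.048]
contact_force: [1.0, 0.4, 0.2]
grip_width: 20.5
finger_force: 0.0
time: 48.3
tool_pos: [561.6, 73.0, 103.4]
tcp_rot: [3.141, -0.0, 1.559]
contact_force: [0.0, -0.2, 0.5]
grip_width: 20.6
finger_force: 0.1
```

```bash
python3 -m handwheel '[[[0,0,-1],[0,-0.001,0],0.22],[[0,0,-1.6],[0,-0.002,0],0.22],[[0,0,-1.6],[0,-0.003,0],0.22],[[0,0,-1.6],[0,-0.004,0],0.22],[[0,0,-1.6],[0,-0.005,0],0.22],[[0,0,-1.6],[0,-0.005,0],0.22],[[0,0,-1.6],[0,-0.005,0],0.22]]'
```

```text
time: 49.0
tool_pos: [557.5, 72.7, 102.3]
tcp_rot: [-3.142, 0.0, 1.585]
contact_force: [-0.5, 0.3, 1.1]
grip_width: 20.4
finger_force: 0.0
```

```bash
python3 -m handwheel '[[[0,0,0],[0,-0.001,0],0.22],[[0,0,0],[0,-0.002,0],0.22],[[0,0,0],[0,-0.003,0],0.22],[[0,0,0],[0,-0.003,0],0.22]]'
```

```text
time: 49.4
tool_pos: [556.3, 72.7, 102.5]
tcp_rot: [3.137, -0.0, 1.585]
contact_force: [6.9, 1.0, -5.7]
grip_width: 20.3
finger_force: 3.7
```

The bar is against its stop (7 N reaction). Back off, lift and go to the knob.

```bash
python3 -m handwheel '[[[0,0,0],[0,0.003,0],0.22],[[0,0,0],[0,0.003,-0.04],0.22],[[0,0,0],[0,0.003,-0.09],0.22],[[0,0,45],[0.15,-0.015,-0.095],0.4],[[0,0,45],[0.15,-0.015,-0.095],0.4],[[0,0,90],[0.29,-0.028,-0.095],0.4],[[0,0,90],[0.29,-0.028,-0.095],0.4],[[0,0,90],[0.29,-0.028,-0.095],0.4],[[0,0,90],[0.29,-0.028,-0.095],0.4],[[0,0,90],[0.29,-0.028,-0.095],0.4],[[0,0,90],[0.29,-0.028,-0.095],0.4],[[0,0,90],[0.29,-0.028,-0.095],0.4]]'
python3 -m handwheel '[[[0,0,20],[0,0,0],0.4],[[0,0,20],[0,0,0],0.4],[[0,0,20],[0,0,0],0.4],[[0,0,20],[0,0,0],0.4]]'
python3 - <<'E'
from h import *
np.set_printoptions(precision=4,suppress=True)
c=capture('wrist'); np.savez('w15',**c); im=c['image']; hsv=cv2.cvtColor(im,cv2.COLOR_RGB2HSV); H,S,V=[hsv[...,i].astype(int) for i in range(3)]
q,l,s,cc=cv2.connectedComponentsWithStats((((H<8)|(H>172))&(S>150)).astype(np.uint8))
for i in range(1,q):
    if s[i,4]>150 and 220<cc[i][0]<420: print(s[i],cc[i],fp(c,*cc[i],131))
g=(H>50)&(H<90)&(S>70); Q=[]
for x in range(420,520,5):
    v=np.nonzero(g[60:240,x])[0]+60
    if len(v)>8: Q.append([fp(c,x,v.min()-.5,91),fp(c,x,v.max()+.5,91)])
Q=np.array(Q); 
if len(Q): M=Q.mean(1); print('bar',np.polyfit(M[:,1],M[:,0],1),M[0],M[-1])
print(pose()[0],tomove([525,363.5,112],1))
E
```

```text
time: 50.6
tool_pos: [521.5, 362.9, 197.0]
tcp_rot: [3.141, 0.001, 0.288]
contact_force: [-0.2, -0.1, 1.1]
grip_width: 36.7
finger_force: 0.0
time: 51.0
tool_pos: [522.0, 362.1, 197.2]
tcp_rot: [3.141, 0.001, -0.057]
contact_force: [0.3, 0.2, -0.6]
grip_width: 37.1
finger_force: 0.0
[305 203  23  22 389] [316.1234 213.8483] [520.602  362.3524 131.    ]
bar [  0.0407 547.0694] [556.4304 252.5777  91.    ] [557.9668 161.7315  91.    ]
[522.0537 362.0606 197.2361] (array([ 0.0265,  0.0433, -4.1836]), array([ 0.0029, -0.0016,  0.0852]))
```

```bash
python3 -m handwheel '[[[0,0,-4.2],[0.001,-0.001,0.04],0.4],[[0,0,-4.2],[0.001,-0.001,0.085],0.4],[[0,0,-4.2],[0.001,-0.001,0.085],0.4],[[0,0,-4.2],[0.001,-0.001,0.085],0.1],[[0,0,-4.2],[0.001,-0.001,0.085],0.1],[[0,0,-4.2],[0.001,-0.001,0.085],0.1],[[0,0,-4.2],[0.001,-0.001,0.085],0.1],[[0,0,-4.2],[0.001,-0.001,0.085],0.1]]'
python3 -m handwheel '[[[0,0,0],[0,0.01,0],0.1],[[0,0,0],[0,0.02,0],0.1],[[0,0,0],[0,0.03,0],0.1],[[0,0,0],[0,0.036,0],0.1],[[0,0,0],[0,0.039,0],0.1],[[0,0,0],[0,0.039,0],0.1]]'
```

```text
time: 51.85
tool_pos: [523.4, 362.9, 113.7]
tcp_rot: [-3.142, -0.001, 0.016]
contact_force: [-3.3, -3.9, 4.6]
grip_width: 15.7
finger_force: 30.0
time: 52.45
tool_pos: [523.6, 324.0, 113.2]
tcp_rot: [-3.141, 0.0, 0.016]
contact_force: [-5.2, -1.2, 6.3]
grip_width: 16.0
finger_force: 30.0
```

```bash
python3 -m handwheel '[[[0,0,0],[0,0.001,0],0.1],[[0,0,0],[0,0.002,0],0.1],[[0,0,0],[0,0.003,0],0.1],[[0,0,0],[0,0.003,0],0.1]]'
```

```text
time: 52.85
tool_pos: [523.6, 322.4, 113.2]
tcp_rot: [-3.139, -0.0, 0.016]
contact_force: [-4.6, 3.8, 4.9]
grip_width: 16.1
finger_force: 30.0
```

```bash
python3 -m handwheel '[[[0,0,0],[-0.0052,0,0.0038],0.1],[[0,0,0],[-0.01,0,0.0083],0.1],[[0,0,0],[-0.0141,0,0.0133],0.1],[[0,0,0],[-0.0175,0,0.0188],0.1],[[0,0,0],[-0.0203,0,0.0247],0.1],[[0,0,0],[-0.0223,0,0.0309],0.1],[[0,0,0],[-0.0235,0,0.0373],0.1],[[0,0,0],[-0.0239,0,0.0438],0.1],[[0,0,0],[-0.0239,0,0.0455],0.1],[[0,0,0],[-0.0239,0,0.0455],0.1]]'
```

```text
time: 53.85
tool_pos: [502.4, 322.1, 69.9]
tcp_rot: [-3.138, -0.007, 0.016]
contact_force: [-0.8, 2.1, 17.1]
grip_width: 16.3
finger_force: 30.0
```

```bash
python3 -m handwheel '[[[0,0,0],[0,0,-0.002],0.1],[[0,0,0],[0,0,-0.002],0.5],[[0,0,0],[0,0,-0.002],0.5],[[0,0,0],[0,0,-0.002],0.5],[[0,0,0],[0,0,-0.04],0.5],[[0,0,0],[0,0,-0.082],0.5],[[0,0,0],[0,0,-0.13],0.5],[[0,0,0],[-0.03,0,-0.16],0.5],[[0,0,0],[-0.05,0,-0.16],0.5],[[0,0,0],[-0.05,0,-0.16],0.5],[[0,0,0],[-0.05,0,-0.16],0.5]]'
python3 - <<'E'
from h import *
np.set_printoptions(precision=4,suppress=True)
for k in ('wrist','top'):
  c=capture(k); im=c['image']; hsv=cv2.cvtColor(im,cv2.COLOR_RGB2HSV); H,S,V=[hsv[...,i].astype(int) for i in range(3)]
  f=fp if k=='wrist' else rp
  for n,m in dict(red=((H<8)|(H>172))&(S>150),yel=(H>20)&(H<34)&(S>150)).items():
    q,l,s,cc=cv2.connectedComponentsWithStats(m.astype(np.uint8))
    for i in range(1,q):
      w=f(c,*cc[i],66 if s[i,4]>200 else 87)
      if s[i,4]>5 and 480<w[0]<600 and 100<w[1]<380: print(k,n,s[i],cc[i],f(c,*cc[i],66),f(c,*cc[i],87))
  if k=='wrist':
    g=(H>50)&(H<90)&(S>70); Q=[]
    for x in range(380,520,5):
      v=np.nonzero(g[40:240,x])[0]+40
      if len(v)>5: Q.append([fp(c,x,v.min()-.5,91),fp(c,x,v.max()+.5,91)])
    M=np.array(Q).mean(1); print('bar',np.polyfit(M[:,1],M[:,0],1),M[0],M[-1])
    np.savez('w16',**c)
# compare scene with start (bystanders)
a=cv2.imread('pics/top1.png').astype(int); b=im[...,::-1].astype(int); d=np.abs(a-b).max(2)>60
for nm,(x,y,w,h) in dict(pickup=(420,175,35,16),van=(415,200,22,25),lorry=(165,190,40,25),teal=(308,208,30,18)).items(): print(nm,d[y:y+h,x:x+w].sum())
E
```

```text
time: 54.95
tool_pos: [450.0, 319.7, 226.3]
tcp_rot: [3.141, 0.001, 0.017]
contact_force: [1.1, 0.4, -0.1]
grip_width: 45.8
finger_force: 0.0
wrist red [394  66  28   8 135] [408.3778  69.7111] [574.9817 225.7832  66.    ] [571.6449 232.0717  87.    ]
wrist red [388  96  36  11 285] [405.1754 100.5895] [541.6558 228.4881  66.    ] [540.5139 234.5985  87.    ]
wrist red [306 128  18  16 238] [314.5    135.2437] [501.6086 322.2477  66.    ] [503.1042 322.183   87.    ]
wrist yel [442  70  28   9 139] [456.705   74.5396] [576.2122 169.4633  66.    ] [572.7944 179.461   87.    ]
wrist yel [436  99  36  13 306] [453.3693 104.781 ] [542.139  172.4852  66.    ] [540.9653 182.2839  87.    ]
wrist yel [369 151  20  19 192] [380.474  159.7812] [477.7115 252.3998  66.    ] [480.781  256.9353  87.    ]
bar [ -0.0104 557.9286] [556.0019 256.2402  91.    ] [558.726 106.501  91.   ]
top red [248 196  10   5  39] [252.2564 197.5641] [541.4315 220.4336  66.    ] [537.8519 217.5126  87.    ]
pickup 0
van 0
lorry 662
teal 0
```

```bash
python3 -m handwheel '[[[0,0,0],[0,0,-0.05],0.5],[[0,0,0],[0,0.05,-0.1],0.5],[[0,0,0],[0,0.1,-0.1],0.5],[[0,0,0],[0,0.15,-0.1],0.5],[[0,0,0],[0,0.2,-0.1],0.5],[[0,0,0],[0,0.25,-0.1],0.5],[[0,0,0],[0,0.3,-0.1],0.5],[[0,0,0],[0,0.35,-0.1],0.5],[[0,0,0],[0,0.4,-0.1],0.5],[[0,0,0],[0,0.45,-0.1],0.5],[[0,0,0],[0,0.45,-0.1],0.5]]'
python3 - <<'E'
from h import *
im=capture('top')['image']
a=cv2.imread('pics/top1.png').astype(int); d=(np.abs(a-im[...,::-1]).max(2)>60)
for nm,(x,y,w,h) in dict(pickup=(420,175,35,16),van=(415,200,22,25),lorry=(165,190,32,20),teal=(308,208,30,18),redbus=(150,175,45,18),carrier=(198,180,140,32)).items(): print(nm,d[y:y+h,x:x+w].sum())
E
```

```text
time: 56.15
tool_pos: [457.5, -134.9, 325.7]
tcp_rot: [3.141, 0.002, 0.011]
contact_force: [-0.5, 0.8, -0.0]
grip_width: 46.1
finger_force: 0.0
pickup 184
van 218
lorry 0
teal 54
redbus 0
carrier 345
```

```bash
python3 -c "
from plant import close_job
print(close_job())"
```

```text
the job is handed in; nothing more can be done
None
```

The job is handed in, with the red and yellow jars (the only two present) upright in cells 4 and 3, the bar shut, the bolt home, its handle down in the notch and the vehicles where they were; red's first insertion caught a divider and had to be redone, and I viewed 16 pictures against the limit of 14.

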